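Clamp the refractometer's telescope tube in its V fixture

TASK

Take the telescope tube from its wooden rest and lay it gently in the V of the metal fixture with its thin nose towards the end stop; push it along the V with a light, steady push until the nose is fully home against the end stop, its sprung tip pushed in solid, not so hard that the stop's setting shifts. Then swing the hinged strap over by its handle and press it down until its sprung pad holds the tube firmly, not crushing it, and let go. Leave the jars and the jar lid alone.

Things in the scene. Friction and masses are not known exactly. Their poses are not given: they have to be found in the camera images.
- barrel_mid (a point): Middle (half-way along, on the axis) of the loose telescope tube, a plain grey metal cylinder with glass ends, 150 mm long in all, lying level. Its own y axis runs along the tube, + towards the nose. From -75 to +55 mm along y it is 30 mm in diameter; the nose, bare steel, from +55 to +75 mm, is 22 mm in diameter. The other end has a flush black band. Mass 0.11 to 0.22 kg. At the start it lies in the V of the rest with its axis 43 mm above the table.
- barrel_nose (a point): Centre of the end face of the tube's thin nose, on the axis, 75 mm from barrel_mid along +y. It is home when the tip is pushed in solid and the nose bears on it with 4 N or more; the tube drags in the V with 1 to 3 N, so a steady push of about 7 to 11 N in all is right. Over 22 N on the tip may shift the spindle.
- tip (a joint): Travel (m) of the stop's lightly sprung tip: 0 = out, 0.003 = pushed in solid; its spring gives up to 0.75 N, not enough to push the tube back. How far the spindle is set out is not given and varies: untouched, the tip's face is 66 to 78 mm from the fixture's origin along y, so home must be found by feel. The spindle is held by friction and slides at 26 N.
- rest: Fixed pale wooden rest, base 70 x 150 x 10 mm, origin under its centre, z up, y along its V. Two V saddles (40 mm wide across, tops 36 mm above the table) stand at y = -62 to -36 and +36 to +62 mm; between them there is free room for fingers down to 10 mm above the table. The tube starts with its middle within 6 mm of the rest's middle, its axis along y, nose to +y.
- stand: Fixed metal fixture: base plate 110 (x) x 230 (y) x 12 mm, origin at the table under the V's line, z up, y along the V towards the end stop. Two 90 degree V saddles, 40 mm wide, tops 48 mm above the table, at y = -62 to -32 and +32 to +62 mm; between them there is free room for fingers down to 12 mm above the table. A tube lying true in the V has its axis at x = 0 and 55 mm above the table. The strap's hinge post stands at x = +42, y = +32 to +62 mm, 76 mm high.
- stop: Fixed end stop: steel block 30 x 16 x 54 mm on the fixture's base plate, origin at the table under the block's centre, 100 mm from the fixture's origin along y, axes as the fixture's. From its near face a 16 mm round tip on a screw spindle stands out on the tube's axis line, 55 mm above the table.
- strap_handle (a point): Middle of the strap's handle, a round black bar 12 mm in diameter and 40 mm long, parallel to the V, standing out sideways (towards the end stop) from the strap's free end, 100 mm from the hinge axis and 32 mm from the strap's middle along y. The point turns with the strap; the round bar can turn between gripping fingers.
- strap_hinge (a point): Point on the strap's hinge axis, at x = 42, y = 47, z = 70 mm in the fixture; the axis is parallel to the fixture's y.
- strap (a joint): Angle of the strap (rad): 0 = level over the V, the handle at x = -58, z = 70 mm in the fixture; grows as it opens up and back to +x: at angle a the handle lies at x = 42 - 100 cos a, z = 70 + 100 sin a mm. Starts lying back at 2.5 to 2.7. The hinge is stiff: it takes about 4.5 N at the handle to move it anywhere in its swing, and it stays where it is left. It can go on to -0.15. With the tube in the V the pad touches it at about +0.05 and 0 gives about 8 N on the tube.
- pad: Black rubber pad, 18 x 14 x 6 mm, under the strap 42 mm from the hinge, origin at the middle of its underside; it is sprung (4 N per mm, 4 mm of travel, then solid), and comes down on the tube's top line over the saddle next to the stop. The hold on the tube should be about 6 to 15 N: each newton there adds 0.42 N at the handle to the 4.5 N of the stiff hinge while it moves (at a standstill the hinge's friction hides part of this). Over 30 N would crush the thin tube.
- jar_tall: Amber jar with a brass lid, 54 mm in diameter, about 95 mm high, origin under its centre. Bystander.
- jar_wide: Amber jar with a white lid, 72 mm in diameter, about 75 mm high, origin under its centre. Bystander.
- jar_lid: Loose brass jar lid lying flat, 74 mm in diameter, 13 mm high, origin under its centre. Bystander.
Mind the look-alikes: they are no part of the job. What is meant by the part that bears barrel_mid is not yellow, and is the smaller of those in its own colour.

How it is judged:
By the outcome, as a careful person would: the job done as asked, in the order asked, and still so for the second after the job is handed in, with the robot touching nothing.
It also fails if it takes over 72 s, if anything falls off the work surface, if the arm or the gripper's body presses on something with over 40 N, if the wrist force passes 120 N, or if a joint passes its speed limit or range.

ROBOT

A 6-joint arm with a two-finger parallel gripper is mounted at the origin on the work surface. World frame = base frame: x ahead of the robot, y to its left, z up, the work surface at z = 0. Lengths are in mm, angles in degrees, forces in N, time in s.
With the tool pointing down it reaches from about 300 to 850 mm from the base axis. Payload 4.2 kg.
Tool frame: the origin (TCP) lies on the centre line of the jaws, within the pads' length; the fingertips stand 14 mm ahead of it and the grasp point (between the pads) lies 5 mm behind it; z points along the fingers, y is the direction in which the jaws open and shut (so a half turn about z gives the same grasp; the last joint's range is limited). The gripper opens to 91 mm and grips with 3 to 60 N. Pads are 32 mm wide; open, the fingers measure 118 mm over their backs; the gripper's body (76 mm by 178 mm) begins 60 mm behind the grasp point.
Start: joints at [71.047, 18.312, 89.639, -0, 72.044, -1.146], TCP at [175.85, 547.469, 195.676] pointing down, gripper open.
Joint ranges: [-177.97, 177.97], [-48.28, 115.42], [12.27, 149.76], [-77.06, 257.06], [2.81, 150.46], [-146.56, 146.56]. Speed limits (degrees/s): [147.25, 147.25, 180, 180, 180, 180].

INTERFACE

Orientations are given as [roll, pitch, yaw] about the fixed x, y, z axes, in that order (R = Rz(yaw) Ry(pitch) Rx(roll)).
In Python, from workcell import env gives the robot as it stands.
- The arm moves only by the tool play_rows, never from a script. Its argument "increments" is a list of rows, each a list of 5 numbers: the shift along the world's x, y, z in mm, then the turn about the world's z in degrees, then the closure, from 0 (fully open) to 1 (shut). In form: [[x, y, z, yaw, fingers], ...]. A call has 1 to 20 rows; each row shifts and turns the commanded pose from where the row before left it; what a row does not reach is not made up. A row lasts 1/8 s, in which the tool goes at most 62.5 mm and 10.7 degrees, less where a joint would pass 70% of its speed; a pose out of reach is approached as far as the arm can. A call is refused whole if a number of a shift passes 62.5 or a number of a turn 10.7, either way. A call with a gripper value outside its range is refused whole. The fingers move at their own pace and stop on an object; "newtons" is the grip in N (left out, the last holds). Time passes only in rows, so rows that do not move let the fingers close. It gives the time, the measured TCP pose, the force and the opening at its end, in the units of the state.
- env.state(): the state, without advancing time (a new reading comes with each control period).
- env.grab_frame(name): name is "side" or "top" or "wrist"; returns the picture (420x560x3 uint8, red, green, blue); there is no depth.
- env.calibration(name): a dict with "fx", "fy", "cx", "cy" (pixels), "dist_coeffs" ([k1, k2, p1, p2, k3] as OpenCV has them; the pictures are not rectified), "R" (3x3) and "t" (3): a world point X has camera coordinates R X + t; the wrist camera has in their place "hand_eye" (4x4, takes a point from camera to tool coordinates, whose origin is the TCP and whose axes are the flange's). Camera axes: x right, y down, z forward; pixel columns grow to the right and rows downward; lengths in mm; the calibration is good to about 2 mm. A picture is of the moment at which its call begins: read the wrist's pose just before it. calibration takes no time and is no camera call.
- env.job_done(): hands the job in, once; it reports no verdict.
The state is a dict: "time_s": time; "qpos": joint angles; "qvel": joint speeds; "effort": joint torques, N m; "ee_pos": TCP position; "ee_rot": TCP orientation; "force": force on the tool from outside, world axes, zero at the start; "torque": the same for the moment, N m; "gripper_width": finger opening in mm.
Only numpy, scipy, OpenCV 4.12 (cv2) and the standard library are available. Lean on these libraries where they do the work, as an engineer would, in place of code of your own. Each camera call takes 0.05 s, during which the arm holds its last target.

## Working session

There is one attempt and no reset: what is moved stays moved. The work goes in short steps, Python scripts to look and compute and a tool call to move; the robot and the scene stay as the last step left them, time stands still between calls to the robot, and variables do not carry over. Pictures are saved under pics/ and viewed, and the job is handed in when it is done.

Besides the shell and the picture viewer there is one more tool, called after "Call:" in YAML: its name, and indented under it one key for each argument. play_rows: Moves the arm, as the interface text tells. Its arguments: {"type":"object","properties":{"increments":{"type":"array"},"newtons":{"type":"number"}},"required":["increments"]}

```bash
mkdir -p pics; ls; python3 - <<'E'
from workcell import env
import cv2
print(env.state())
for n in("side","top","wrist"):
    im=env.grab_frame(n); cv2.imwrite(f"pics/{n}0.png",im[:,:,::-1])
    c=env.calibration(n); print(n,c)
E
```

```text
pics
{'time_s': 0.0, 'qpos': array([ 7.10443947e+01,  1.83504995e+01,  8.97057013e+01, -9.04373006e-04,
        7.20432012e+01, -1.14531764e+00]), 'qvel': array([-0.0389238 ,  0.00793624, -0.09541528,  0.02909771, -0.09847217,
       -0.04310402]), 'effort': array([-1.43263063e-03, -4.12447464e+01, -2.31971169e+01,  7.27051869e-02,
        4.56538657e-02, -1.50828432e-04]), 'ee_pos': array([175.69953817, 546.94197074, 194.83652266]), 'ee_rot': array([-1.79900601e+02, -1.12720578e-03,  1.62189991e+02]), 'force': array([0.11315634, 0.47958598, 0.04367696]), 'torque': array([-0.02731392,  0.00966721,  0.03435792]), 'gripper_width': 91.14035855808308}
side {'fx': 499.42712674509, 'fy': 499.42712674509, 'cx': 278.31446400827895, 'cy': 203.23418792510768, 'dist_coeffs': array([-0.15233074,  0.        ,  0.        ,  0.        ,  0.        ]), 'R': array([[ 0.96186946, -0.27283223,  0.01922808],
       [-0.17976984, -0.68362881, -0.70734324],
       [ 0.2061309 ,  0.67691523, -0.70660868]]), 't': array([-531.47125595,  162.74944184, 1202.9689985 ])}
top {'fx': 468.9978150206599, 'fy': 468.9
[... 212 characters left out ...]
   [-0.98654102, -0.00853521, -0.16329103],
       [ 0.16323515,  0.00688274, -0.98656318]]), 't': array([ -26.79550226,  567.15246424, 1030.28611397])}
wrist {'fx': 370.82774758741624, 'fy': 370.82774758741624, 'cx': 286.7540304829534, 'cy': 208.75788196220466, 'dist_coeffs': array([0.03179624, 0.        , 0.        , 0.        , 0.        ]), 'hand_eye': array([[-1.57623231e-04, -9.57613314e-01, -2.88056792e-01,
         8.06849637e+01],
       [ 9.99999578e-01,  1.09720232e-04, -9.11947668e-04,
         4.69619756e-01],
       [ 9.04898887e-04, -2.88056814e-01,  9.57612893e-01,
        -1.88816220e+02],
       [ 0.00000000e+00,  0.00000000e+00,  0.00000000e+00,
         1.00000000e+00]])}
```

View pics/side0.png

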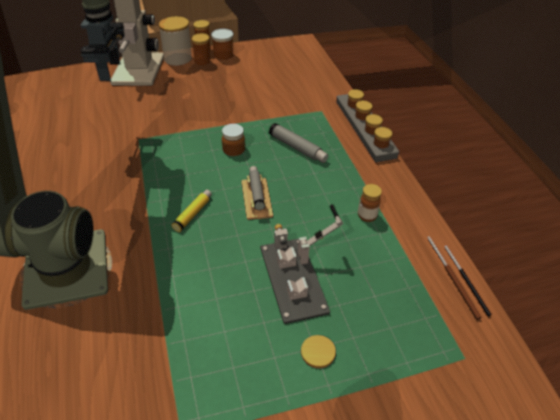

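View pics/top0.png

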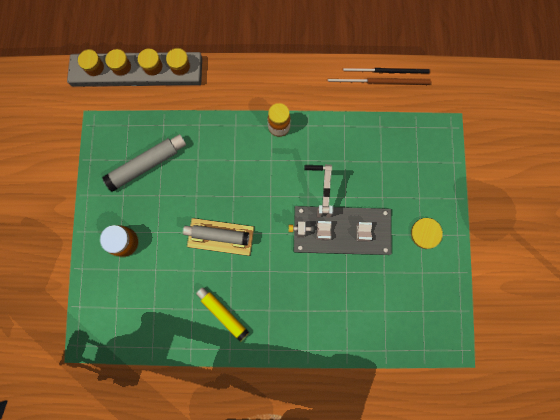

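View pics/wrist0.png

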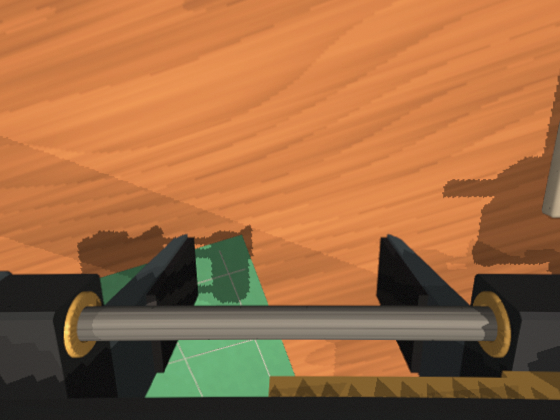

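Candidates for the tube in the top picture are the grey tube on the wooden rest at (218,235), the big grey tube at (145,163) and the yellow tube at (222,313). The target is not yellow and is the smaller grey one, so I choose (218,235). Next I check it in a close crop.

```bash
python3 - <<'E'
import cv2
im=cv2.imread("pics/top0.png")
cv2.imwrite("pics/top0_rest.png",cv2.resize(im[205:265,175:265],None,fx=8,fy=8,interpolation=cv2.INTER_CUBIC))
cv2.imwrite("pics/top0_stand.png",cv2.resize(im[155:265,280:400],None,fx=5.4,fy=5.4,interpolation=cv2.INTER_CUBIC))
im=cv2.imread("pics/side0.png")
cv2.imwrite("pics/side0_stand.png",cv2.resize(im[190:330,230:360],None,fx=4.2,fy=4.2,interpolation=cv2.INTER_CUBIC))
E
```

```text
(no output)
```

View pics/top0_rest.png

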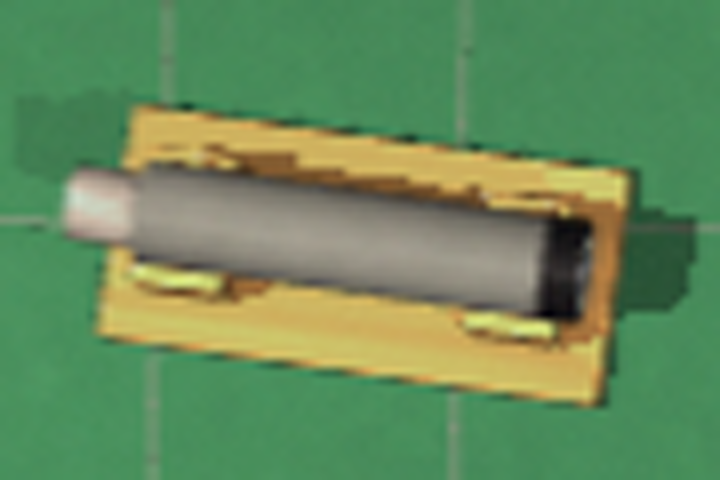

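View pics/top0_stand.png

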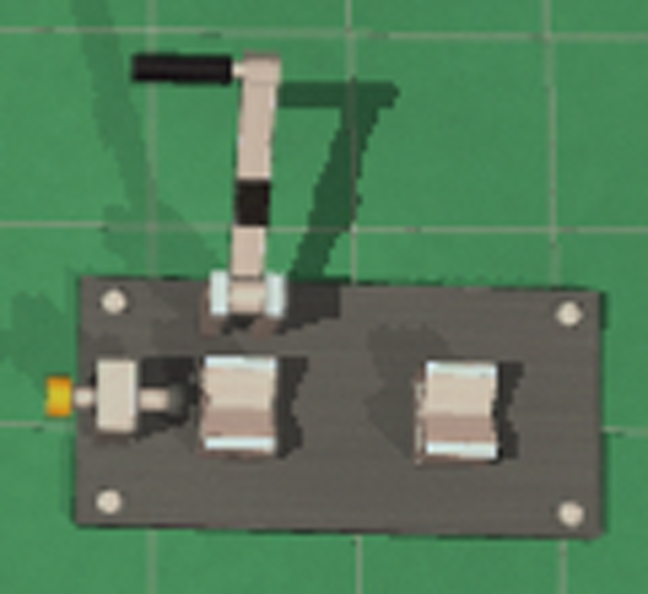

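View pics/side0_stand.png

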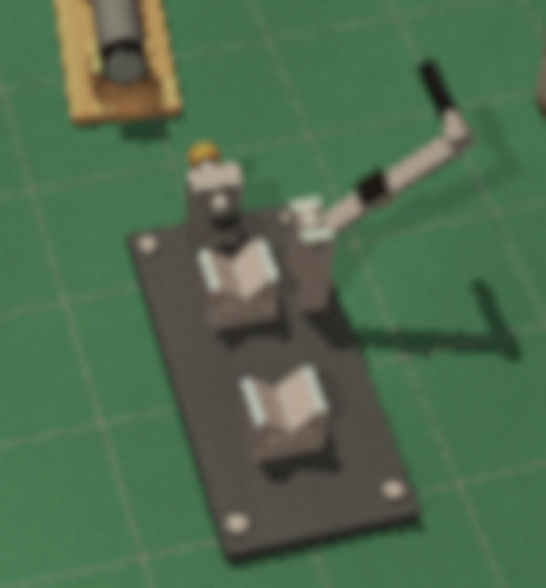

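```bash
cat > h.py <<'E'
import numpy as np, cv2
from scipy.optimize import least_squares
from workcell import env
def ray(n,uv):
    c=env.calibration(n); K=np.array([[c["fx"],0,c["cx"]],[0,c["fy"],c["cy"]],[0,0,1]])
    p=cv2.undistortPoints(np.array([[uv]],float),K,c["dist_coeffs"])[0,0]
    if n=="wrist":
        from scipy.spatial.transform import Rotation as Ro
        s=env.state(); T=c["hand_eye"]; Rw=Ro.from_euler("xyz",s["ee_rot"],degrees=True).as_matrix()
        return Rw@T[:3,:3]@np.r_[p,1], Rw@T[:3,3]+s["ee_pos"]
    R,t=np.array(c["R"]),np.array(c["t"])
    return R.T@np.r_[p,1], -R.T@t
def at(n,uv,z):
    d,o=ray(n,uv); return o+d*(z-o[2])/d[2]
def proj(n,X,s=None):
    c=env.calibration(n); K=np.array([[c["fx"],0,c["cx"]],[0,c["fy"],c["cy"]],[0,0,1]])
    X=np.atleast_2d(X).astype(float)
    if n=="wrist":
        from scipy.spatial.transform import Rotation as Ro
        s=s or env.state(); T=c["hand_eye"]; Rw=Ro.from_euler("xyz",s["ee_rot"],degrees=True).as_matrix()
        Xt=(X-s["ee_pos"])@Rw; Xc=(Xt-T[:3,3])@T[:3,:3]
    else: Xc=X@np.array(c["R"]).T+np.array(c["t"])
    return cv2.projectPoints(Xc,np.zeros(3),np.zeros(3),K,c["dist_coeffs"])[0][:,0]
def un(pts,off,s): return [((u+.5)/s-.5+off[0],(v+.5)/s-.5+off[1]) for u,v in pts]
def pose(p,L):
    x,y,a=p; L=np.atleast_2d(L).astype(float); c,s=np.cos(a),np.sin(a)
    return np.c_[x+c*L[:,0]-s*L[:,1], y+s*L[:,0]+c*L[:,1], L[:,2]]
def fit(n,uv,L,p0):
    f=lambda p:(proj(n,pose(p,L))-np.array(uv)).ravel()
    r=least_squares(f,p0); return r.x,np.abs(r.fun).max()
E
python3 - <<'E'
from h import *
# stand: top view; image up=+x, left=+y
L=[[55,115,12],[55,-115,12],[-55,-115,12],[-55,115,12]]
uv=un([(80,277),(605,290),(602,537),(75,523)],(280,155),5.4)
pm=at("top",np.mean(uv,0),12)
ps,e=fit("top",uv,L,[pm[0],pm[1],0]); print("stand top",ps[:2],np.degrees(ps[2]),e)
uv2=un([(128,235),(228,562),(420,517)],(230,190),4.2)
p2,e=fit("side",uv2,[[-55,115,12],[-55,-115,12],[55,-115,12]],ps);print("stand side",p2[:2],np.degrees(p2[2]),e)
Lr=[[35,75,10],[35,-75,10],[-35,-75,10],[-35,75,10]]
uv=un([(132,104),(630,172),(600,403),(98,335)],(175,205),8)
pm=at("top",np.mean(uv,0),10)
pr,e=fit("top",uv,Lr,[pm[0],pm[1],0]);print("rest",pr[:2],np.degrees(pr[2]),e)
# tube: nose end centre & band end centre
for q in [(66,206),(590,268)]: print("tube end",at("top",un([q],(175,205),8)[0],43))
# handle middle, top crop (182,69); stereo w/ side (437,87)
d1,o1=ray("top",un([(182,69)],(280,155),5.4)[0]);d2,o2=ray("side",un([(437,87)],(230,190),4.2)[0])
A=np.c_[d1,-d2];k=np.linalg.lstsq(A,o2-o1,rcond=None)[0];P=o1+k[0]*d1;Q=o2+k[1]*d2;print("handle",P,Q)
for a in (2.5,2.6,2.7): print(a,pose(ps,[42-100*np.cos(a),79,70+100*np.sin(a)]))
E
```

```text
stand top [ 538.06798606 -172.95565892] -1.1343901236619598 0.6279801669708149
stand side [ 539.54908818 -175.95536729] -1.4412780233003388 0.7160748589778905
rest [520.486194   116.69848923] -7.006206542849491 0.31063032758004283
tube end [529.31465254 198.85976753  43.        ]
tube end [512.90449348  47.42997292  43.        ]
handle [656.971533   -95.60827244 130.97976375] [659.02133689 -95.95655542 131.55971478]
2.5 [[661.72242072 -96.38870727 129.84721441]]
2.6 [[667.29584195 -96.49906898 121.55013718]]
2.7 [[672.01325607 -96.59248052 112.73798802]]
```

The crop shows the small grey tube lying on the wooden rest, with its nose left at (66,206) and its black band right at (590,268). Its length measures 152 mm, which agrees with the 150 mm given. The fixture is at about (538,-173), yaw about -1.2°. I now hover over the tube.

Call:
play_rows:
  increments:
    - [26.6, -32, -3, -6.05, 0]
    - [26.6, -32, -3, -6.05, 0]
    - [26.6, -32, -3, -6.05, 0]
    - [26.6, -32, -3, -6.05, 0]
    - [26.6, -32, -3, -6.05, 0]
    - [26.6, -32, -3, -6.05, 0]
    - [26.6, -32, -3, -6.05, 0]
    - [26.6, -32, -3, -6.05, 0]
    - [26.6, -32, -3, -6.05, 0]
    - [26.6, -32, -3, -6.05, 0]
    - [26.6, -32, -3, -6.05, 0]
    - [26.6, -32, -3, -6.05, 0]
    - [26.6, -32, -3, -6.05, 0]
    - [0, 0, 0, 0, 0]
    - [0, 0, 0, 0, 0]
  newtons: 15

```text
time_s: 2.02
ee_pos: [521.0, 131.7, 156.4]
ee_rot: [-179.9, -0.0, 83.6]
force: [-0.5, 0.4, 0.1]
gripper_width: 91.1
```

```bash
python3 - <<'E'
from h import *
s=env.state(); print(s["time_s"],s["ee_pos"],s["ee_rot"],s["force"],s["qpos"])
cv2.imwrite("pics/w1.png",env.grab_frame("wrist")[:,:,::-1])
for y in(-75,-62,-36,36,55,62,75):print(y,proj("wrist",pose([521.1,123.1,np.radians(-6.4)],[[-15,y,43],[15,y,43]]),s).round(1).tolist())
E
```

```text
2.025 [521.00515594 131.7009423  156.3836049 ] [-1.79932612e+02 -6.52967603e-03  8.35619491e+01] [-0.45179894  0.35820505  0.0576455 ] [1.29411979e+01 1.66198865e+01 9.80624199e+01 3.13727484e-02
 6.53791004e+01 1.93661594e+01]
-75 [[270.4, 287.2], [303.4, 287.2]]
-62 [[270.2, 274.2], [303.6, 274.2]]
-36 [[269.8, 247.4], [303.9, 247.3]]
36 [[268.6, 166.2], [305.0, 166.1]]
55 [[268.2, 142.8], [305.4, 142.8]]
62 [[268.1, 134.0], [305.5, 134.0]]
75 [[267.8, 117.2], [305.7, 117.2]]
```

View pics/w1.png

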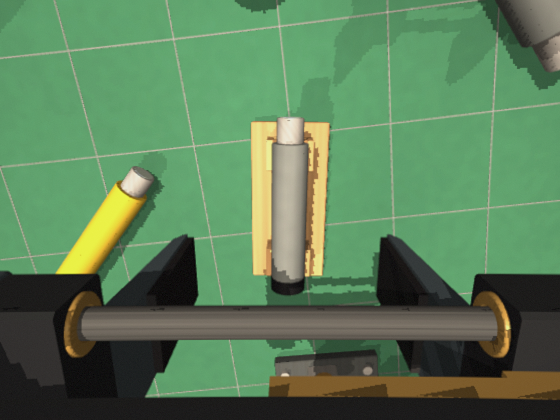

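```bash
python3 - <<'E'
import cv2
im=cv2.imread("pics/w1.png")
cv2.imwrite("pics/w1c.png",cv2.resize(im[105:305,230:350],None,fx=3,fy=3,interpolation=cv2.INTER_CUBIC))
E
```

```text
(no output)
```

View pics/w1c.png

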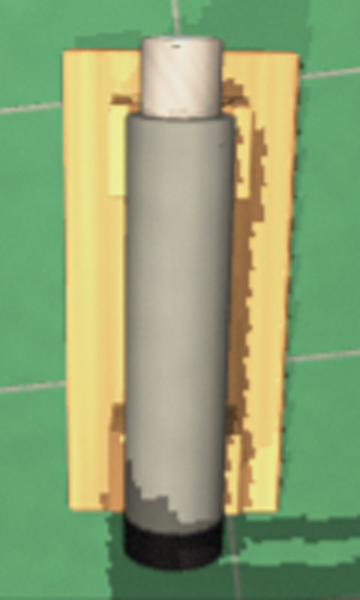

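The crop shows the tube axis 1 to 3 px right of my prediction. That puts its middle near (523,123) with yaw about -7.2°, in line with the rest. I correct for this, descend and grip.

Call:
play_rows:
  increments:
    - [3, 0, -15, -0.6, 0.3]
    - [0, 0, -20, 0, 0.3]
    - [0, 0, -20, 0, 0.3]
    - [0, 0, -20, 0, 0.3]
    - [0, 0, -18, 0, 0.3]
    - [0, 0, -15, 0, 0.3]
    - [0, 0, -10.4, 0, 0.3]
    - [0, 0, 0, 0, 0.3]
    - [0, 0, 0, 0, 0.3]
  newtons: 15

```text
time_s: 3.2
ee_pos: [525.1, 131.6, 38.7]
ee_rot: [179.9, -0.0, 82.9]
force: [-0.6, 0.5, -0.9]
gripper_width: 63.8
```

```bash
python3 - <<'E'
from h import *
s=env.state(); print(s["time_s"],s["ee_pos"],s["ee_rot"],s["force"],s["gripper_width"])
cv2.imwrite("pics/w2.png",env.grab_frame("wrist")[:,:,::-1])
E
```

```text
3.2 [525.12613095 131.62701675  38.74627342] [ 1.79933297e+02 -2.31458735e-02  8.29455113e+01] [-0.55376694  0.47069728 -0.94674091] 63.790464094095434
```

View pics/w2.png

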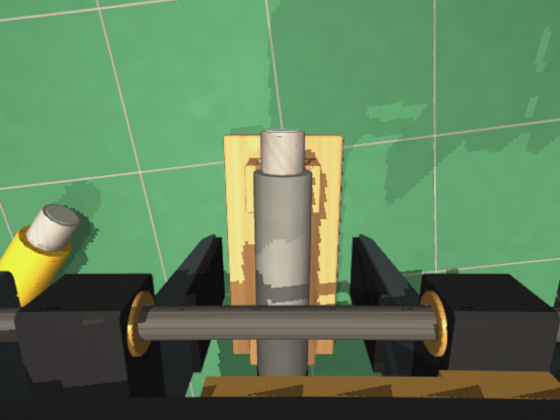

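Call:
play_rows:
  increments:
    - [-2.3, 0.3, 0, 0, 0.5]
    - [0, 0, 0, 0, 0.6]
    - [0, 0, 0, 0, 0.63]
  newtons: 6

```text
time_s: 3.62
ee_pos: [522.4, 131.8, 38.5]
ee_rot: [180.0, -0.0, 82.9]
force: [-0.4, 0.2, 0.7]
gripper_width: 36.2
```

```bash
python3 - <<'E'
from h import *
s=env.state(); print(s["time_s"],s["ee_pos"],s["ee_rot"],s["force"],s["gripper_width"])
cv2.imwrite("pics/w3.png",env.grab_frame("wrist")[100:,:,::-1])
E
```

```text
3.625 [522.43853252 131.77142704  38.48778151] [ 1.79970436e+02 -8.01827180e-03  8.29410074e+01] [-0.38490421  0.18236663  0.6528615 ] 36.20992113534296
```

View pics/w3.png

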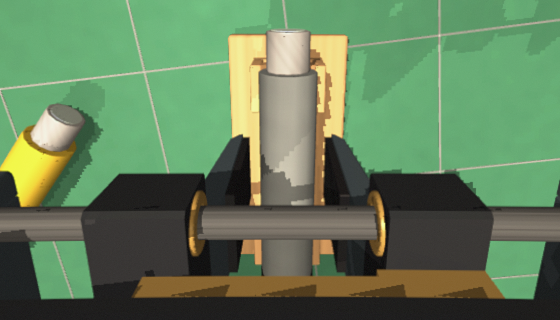

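The tube at u=288 is now midway between the fingers at u≈287.5. I close and lift.

Call:
play_rows:
  increments:
    - [0, 0, 0, 0, 0.8]
    - [0, 0, 0, 0, 0.8]
    - [0, 0, 0, 0, 0.8]
    - [0, 0, 0, 0, 0.8]
  newtons: 15

```text
time_s: 4.18
ee_pos: [522.3, 131.8, 38.3]
ee_rot: [180.0, 0.0, 82.9]
force: [0.6, -0.3, 0.6]
gripper_width: 18.1
```

Call:
play_rows:
  increments:
    - [0, 0, 3, 0, 0.8]
    - [0, 0, 7, 0, 0.8]
    - [0, 0, 20, 0, 0.8]
    - [0, 0, 30, 0, 0.8]
    - [0, 0, 30, 0, 0.8]
    - [0, 0, 15, 0, 0.8]
    - [0, 0, 0, 0, 0.8]
    - [0, 0, 0, 0, 0.8]

```text
time_s: 5.18
ee_pos: [521.6, 131.6, 142.2]
ee_rot: [-179.9, 0.0, 82.9]
force: [-0.3, 0.3, -0.9]
gripper_width: 18.1
```

```bash
python3 - <<'E'
from h import *
s=env.state(); print(s["time_s"],s["ee_pos"],s["ee_rot"],s["force"],s["gripper_width"])
cv2.imwrite("pics/w4.png",env.grab_frame("wrist")[:,:,::-1])
# tall jar etc positions
for n,uv,z in (("jar_tall",(279,113),95),("jar_wide",(114,239),75)): print(n,at("top",uv,z))
E
```

```text
5.175 [521.55474406 131.57285643 142.19864976] [-1.79889963e+02  4.36712707e-02  8.29434646e+01] [-0.27507618  0.29707955 -0.91169705] 18.120596627253928
jar_tall [794.35066062 -20.34645031  95.        ]
jar_wide [503.87710958 347.44264155  75.        ]
```

View pics/w4.png

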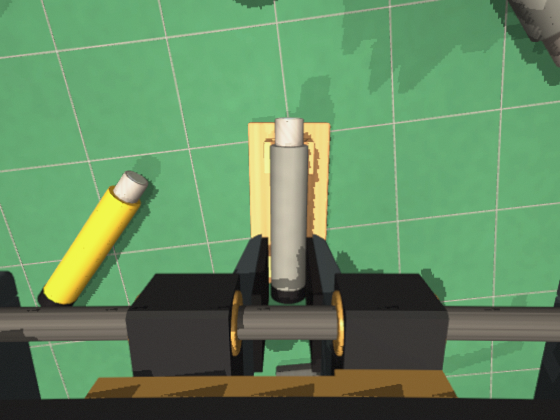

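```bash
python3 - <<'E'
from h import *
from scipy.spatial.transform import Rotation as Ro
s=env.state();c=env.calibration("wrist");T=c["hand_eye"];K=np.array([[c["fx"],0,c["cx"]],[0,c["fy"],c["cy"]],[0,0,1]])
for X in ([16,9,14],[-16,9,14],[16,9,-5],[-16,9,-5],[16,9,-20],[0,0,0],[0,0,14]):
    Xc=(np.array(X,float)-T[:3,3])@T[:3,:3]; print(X,cv2.projectPoints(Xc[None],np.zeros(3),np.zeros(3),K,c["dist_coeffs"])[0].ravel().round(1),Xc[2])
print(s)
for n in("side","top"):cv2.imwrite(f"pics/{n}1.png",cv2.resize(env.grab_frame(n)[100:300,140:340,::-1],None,fx=3,fy=3,interpolation=cv2.INTER_CUBIC))
E
```

```text
[16, 9, 14] [300.5 216.8] 213.23249517013244
[-16, 9, 14] [299.9 267.6] 222.4697202647039
[16, 9, -5] [301.7 228. ] 195.04131231331817
[-16, 9, -5] [301.1 282.8] 204.27853740788962
[16, 9, -20] [302.9 238.4] 180.67985216320164
[0, 0, 0] [284.7 252.3] 204.4462877535733
[0, 0, 14] [284.9 242.7] 217.8503172270154
{'time_s': 5.225, 'qpos': array([ 1.29370083e+01,  1.73941397e+01,  9.91808985e+01, -3.39419922e-03,
        6.35719856e+01,  1.99943618e+01]), 'qvel': array([-0.04864498,  0.26082801, -0.03654586,  0.01174842,  0.12885477,
        0.11330926]), 'effort': array([ 2.32974082e-03, -3.92541862e+01, -2.18611997e+01,  7.66019966e-02,
        7.11121364e-03,  6.91355513e-05]), 'ee_pos': array([521.45785227, 131.56457259, 141.9860115 ]), 'ee_rot': array([-1.79862876e+02,  5.31240795e-02,  8.29442246e+01]), 'force': array([ 0.60632142, -0.75792418, -0.23703151]), 'torque': array([-0.10430698, -0.01473751, -0.02888544]), 'gripper_width': 17.969812001742866}
```

View pics/side1.png

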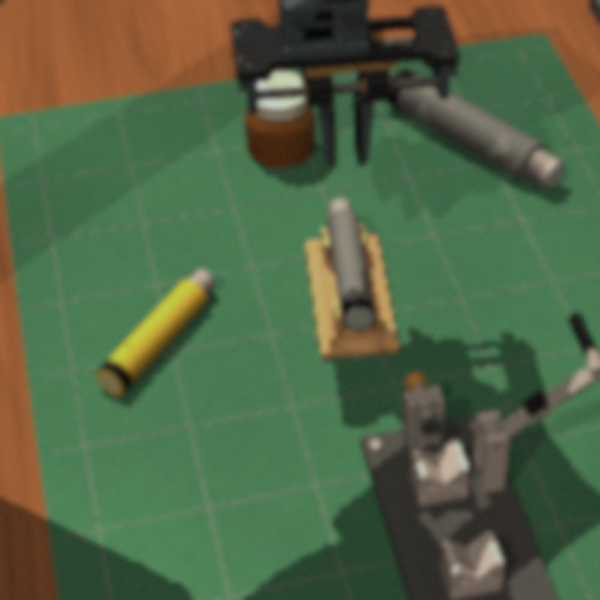

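View pics/top1.png

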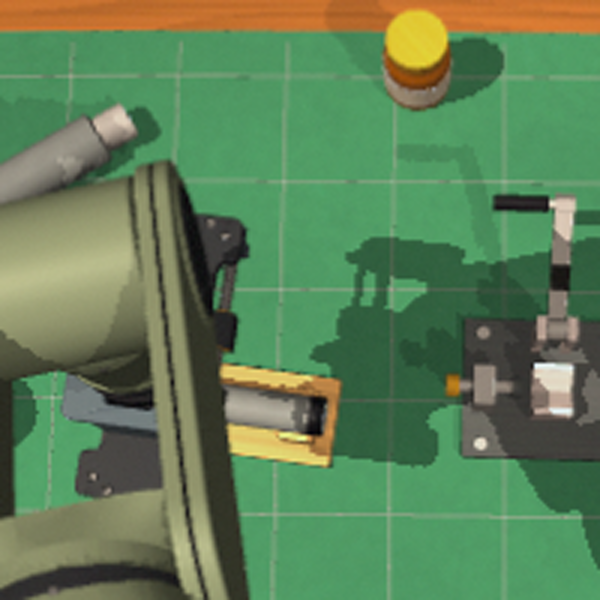

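```bash
python3 - <<'E'
from h import *
for n in("side","top"):
    print(n,((proj(n,[[521.5,131.5,128],[521.5,131.5,43],[523,123,43],[523+9.4,123+74.4,43],[523-9.4,123-74.4,43]])-[140,100])*3).round().tolist())
E
```

```text
side [[343.0, 182.0], [344.0, 254.0], [348.0, 259.0], [338.0, 206.0], [358.0, 317.0]]
top [[198.0, 387.0], [215.0, 402.0], [227.0, 400.0], [130.0, 387.0], [323.0, 413.0]]
```

```bash
python3 - <<'E'
import cv2
im=cv2.imread("pics/w4.png")
cv2.imwrite("pics/w4c.png",cv2.resize(im[210:420,200:380],None,fx=2.8,fy=2.8,interpolation=cv2.INTER_CUBIC))
im=cv2.imread("pics/w1.png")
cv2.imwrite("pics/w1d.png",cv2.resize(im[210:420,140:440],None,fx=2.6,fy=2.6,interpolation=cv2.INTER_CUBIC))
E
```

```text
(no output)
```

View pics/w4c.png

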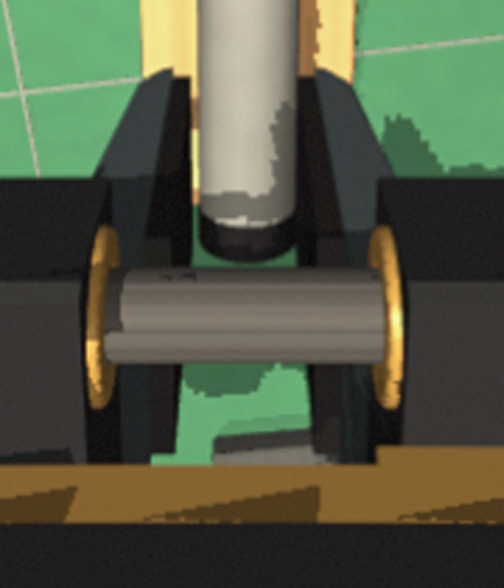

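View pics/w1d.png

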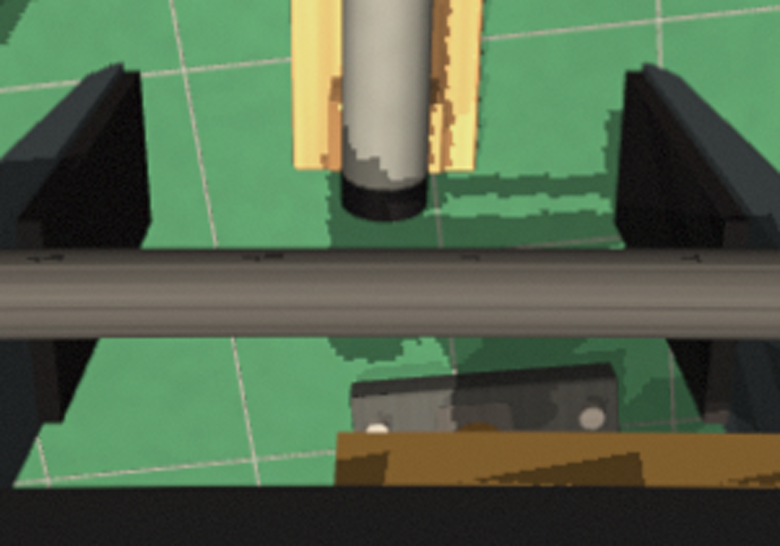

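```bash
python3 - <<'E'
from h import *
c=env.calibration("wrist");T=c["hand_eye"];K=np.array([[c["fx"],0,c["cx"]],[0,c["fy"],c["cy"]],[0,0,1]])
def pt(X):
    Xc=(np.array(X,float)-T[:3,3])@T[:3,:3]; return cv2.projectPoints(Xc,np.zeros(3),np.zeros(3),K,c["dist_coeffs"])[0][:,0]
# w1 inner edge corners (open 91): left (140,70),(152,225); right (627,70),(617,225) crop 2.6 off(140,210)
uv=np.array(un([(140,70),(152,225),(627,70),(617,225)],(140,210),2.6))
f=lambda p:(pt([[p[0]+16,p[3]-p[2],p[1]],[p[0]-16,p[3]-p[2],p[1]],[p[0]+16,p[3]+p[2],p[1]],[p[0]-16,p[3]+p[2],p[1]]])-uv).ravel()
r=least_squares(f,[0,0,45,0]);print("w1 xc,z,halfw,yc",r.x,abs(r.fun).max())
f2=lambda p:f([p[0],p[1],45.55,p[2]]);r=least_squares(f2,[0,0,0]);print(r.x,r.fun.round(1))
# side triangulation of tips: side pix
for z in(100,110,128,140,150,160): print(z,[at("side",np.array(q)/3+[140,100],z).round(0) for q in((333,165),(361,162))])
E
```

```text
w1 xc,z,halfw,yc [  1.86385975 -22.35499449  44.89140264   1.4172225 ] 0.3490313839186001
[  0.81509107 -20.14405705   1.42146588] [-0.   0.4 -0.2 -0.4  0.4  0.4 -0.2 -0.4]
100 [array([526., 190., 100.]), array([552., 188., 100.])]
110 [array([524., 178., 110.]), array([549., 176., 110.])]
128 [array([519., 157., 128.]), array([544., 155., 128.])]
140 [array([516., 143., 140.]), array([540., 140., 140.])]
150 [array([513., 131., 150.]), array([537., 129., 150.])]
160 [array([510., 119., 160.]), array([534., 117., 160.])]
```

Both the wrist and side pictures put the fingertips about 20 mm behind the reported TCP, not 14 mm ahead. That is why the jaws closed over the top of the tube at 18 mm. From here on I take the tips as ee_z + 20 and check it again as I descend.

Call:
play_rows:
  increments:
    - [0.5, 0, -20, 0, 0.35]
    - [0, 0, -30, 0, 0.35]
    - [0, 0, -30, 0, 0.35]
    - [0, 0, -20, 0, 0.35]
    - [0, 0, -10, 0, 0.35]
    - [0, 0, -7, 0, 0.35]
    - [0, 0, 0, 0, 0.35]
    - [0, 0, 0, 0, 0.35]
  newtons: 10

```text
time_s: 6.32
ee_pos: [523.4, 131.9, 26.9]
ee_rot: [179.9, -0.0, 82.9]
force: [0.2, -1.1, 1.3]
gripper_width: 59.4
```

```bash
python3 - <<'E'
from h import *
s=env.state(); print(s["time_s"],s["ee_pos"],s["ee_rot"],s["force"],s["gripper_width"])
cv2.imwrite("pics/w5.png",env.grab_frame("wrist")[:,:,::-1])
cv2.imwrite("pics/side2.png",cv2.resize(env.grab_frame("side")[120:240,190:340,::-1],None,fx=4,fy=4,interpolation=cv2.INTER_CUBIC))
E
```

```text
6.325 [523.39065253 131.89003463  26.92434921] [ 1.79921110e+02 -2.83427098e-02  8.29404681e+01] [ 0.1899251  -1.05860689  1.32418035] 59.432070680157054
```

View pics/w5.png

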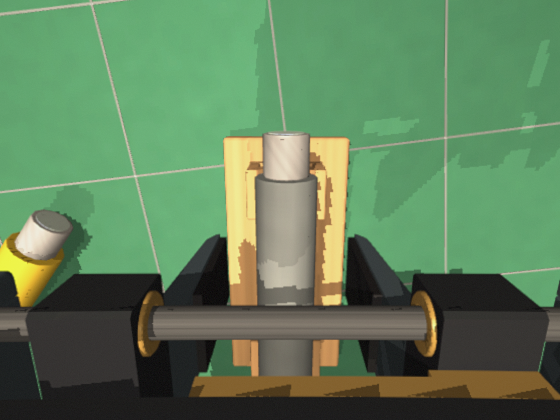

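View pics/side2.png

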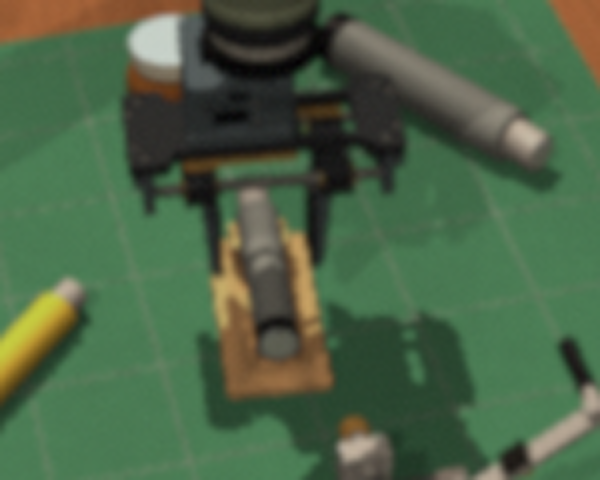

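Call:
play_rows:
  increments:
    - [-0.7, 0, -8, 0, 0.35]
    - [0, 0, -8, 0, 0.4]
    - [0, 0, -6, 0, 0.5]
    - [0, 0, 0, 0, 0.6]
    - [0, 0, 0, 0, 0.6]
  newtons: 10

```text
time_s: 7.05
ee_pos: [522.3, 131.8, 4.3]
ee_rot: [180.0, -0.0, 82.9]
force: [0.3, -0.1, -0.7]
gripper_width: 36.6
```

```bash
python3 - <<'E'
from h import *
s=env.state(); print(s["time_s"],s["ee_pos"],s["ee_rot"],s["force"],s["gripper_width"])
cv2.imwrite("pics/w6.png",env.grab_frame("wrist")[:,:,::-1])
for m in (123,125,120): print(proj("wrist",pose([523,m,np.radians(-7)],[[0,75,54],[0,55,58]]),s))
E
```

```text
7.05 [522.28353199 131.75630201   4.25944735] [ 1.79989537e+02 -5.13209255e-04  8.29401853e+01] [ 0.27760905 -0.11367715 -0.71107454] 36.61433723315054
[[288.37648055 140.73342434]
 [288.41946143 195.68524551]]
[[287.71691994 135.29000433]
 [287.76984218 190.56174649]]
[[289.35522603 148.80904714]
 [289.38392429 203.29129695]]
```

View pics/w6.png

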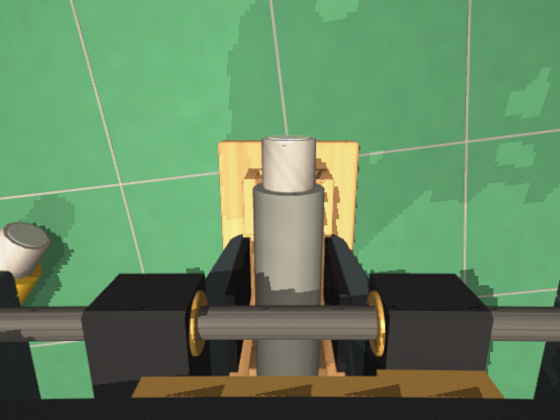

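Call:
play_rows:
  increments:
    - [0, 0, 0, 0, 0.66]
    - [0, 0, 0, 0, 0.75]
    - [0, 0, 0, 0, 0.8]
    - [0, 0, 0, 0, 0.8]
  newtons: 15

```text
time_s: 7.6
ee_pos: [522.7, 131.8, 4.5]
ee_rot: [179.9, -0.0, 82.9]
force: [1.7, -0.2, 1.5]
gripper_width: 29.6
```

The jaws stopped at 29.6 mm, so the tube is gripped. I lift.

Call:
play_rows:
  increments:
    - [0, 0, 3, 0, 0.8]
    - [0, 0, 7, 0, 0.8]
    - [0, 0, 20, 0, 0.8]
    - [0, 0, 30, 0, 0.8]
    - [0, 0, 30, 0, 0.8]
    - [0, 0, 20, 0, 0.8]
    - [0, 0, 10, 0, 0.8]
    - [0, 0, 0, 0, 0.8]

```text
time_s: 8.6
ee_pos: [522.2, 131.8, 124.6]
ee_rot: [180.0, -0.0, 82.9]
force: [-0.3, 0.0, -2.0]
gripper_width: 29.7
```

```bash
python3 - <<'E'
from h import *
s=env.state(); print(s["time_s"],s["ee_pos"],s["ee_rot"],s["force"],s["torque"],s["gripper_width"])
cv2.imwrite("pics/w7.png",env.grab_frame("wrist")[:,:,::-1])
cv2.imwrite("pics/side3.png",env.grab_frame("side")[:,:,::-1])
E
```

```text
8.6 [522.15356349 131.82083428 124.6185661 ] [ 1.79960019e+02 -1.56770763e-02  8.29451471e+01] [-0.33737779  0.03353946 -1.98496   ] [-0.07122458  0.05459047 -0.07527005] 29.725986914324505
```

View pics/w7.png

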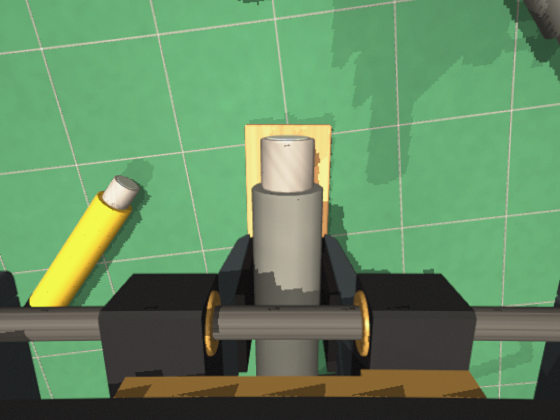

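View pics/side3.png

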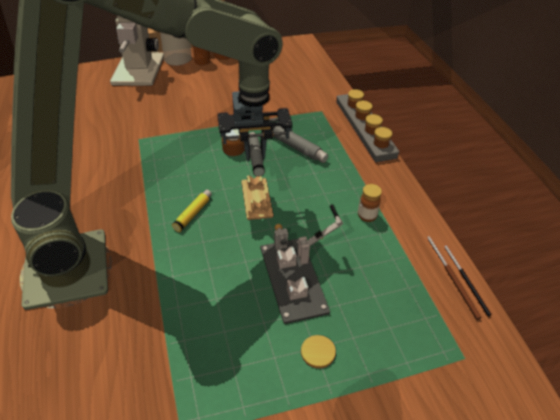

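```bash
python3 - <<'E'
from h import *
c=env.calibration("wrist");T=c["hand_eye"]
def toolpt(uv,z):
    K=np.array([[c["fx"],0,c["cx"]],[0,c["fy"],c["cy"]],[0,0,1]])
    p=cv2.undistortPoints(np.array([[uv]],float),K,c["dist_coeffs"])[0,0]
    d=T[:3,:3]@np.r_[p,1];o=T[:3,3];return o+d*(z-o[2])/d[2]
print(toolpt((288,137),-49.6),toolpt((288,183.5),-53.6),toolpt((288,190),-49.6))
# side: rear end of tube
p=proj("side",pose([522.2,131.8,np.radians(-7)],[[0,y,163.2] for y in(-85,-75,65,70,75)]));print(p)
im=cv2.imread("pics/side3.png");cv2.imwrite("pics/side3c.png",cv2.resize(im[110:210,205:305],None,fx=6,fy=6,interpolation=cv2.INTER_CUBIC))
E
```

```text
[ 67.74740916   1.57822814 -49.6       ] [ 51.0596908   1.5788177 -53.6      ] [ 47.57642005   1.59509976 -49.6       ]
[[258.37885101 171.82224625]
 [257.87212991 169.16748439]
 [251.36837731 135.03464411]
 [251.15492459 133.91252422]
 [250.94267331 132.79659983]]
```

View pics/side3c.png

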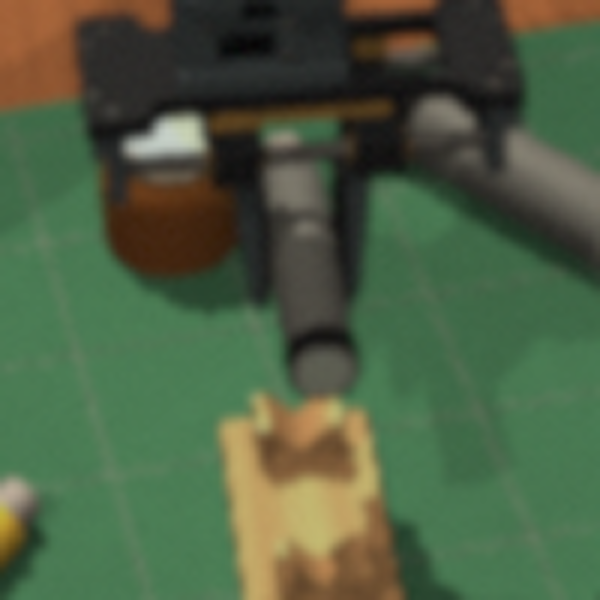

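Call:
play_rows:
  increments:
    - [1, -15, 2, 0.6, 0.8]
    - [2, -30, 4, 0.6, 0.8]
    - [2, -40, 4, 0.6, 0.8]
    - [2, -40, 0, 0.6, 0.8]
    - [2, -40, 0, 0.6, 0.8]
    - [2, -40, 0, 0.6, 0.8]
    - [2, -40, 0, 0.6, 0.8]
    - [2, -40, 0, 0.6, 0.8]
    - [1, -24, 0, 0.6, 0.8]
    - [0, -10, 0, 0.4, 0.8]
    - [0, 0, 0, 0, 0.8]
    - [0, 0, 0, 0, 0.8]

```text
time_s: 10.2
ee_pos: [537.9, -186.2, 134.0]
ee_rot: [-180.0, -0.0, 88.8]
force: [0.3, -0.3, -2.2]
gripper_width: 29.7
```

```bash
python3 - <<'E'
from h import *
s=env.state(); print(s["time_s"],s["ee_pos"],s["ee_rot"],s["force"],s["torque"],s["gripper_width"])
cv2.imwrite("pics/w8.png",env.grab_frame("wrist")[:,:,::-1])
cv2.imwrite("pics/top2.png",env.grab_frame("top")[:,:,::-1])
print(proj("wrist",pose([538.7,-174.5,np.radians(-1.2)],[[-20,62,48],[20,62,48],[-20,32,48],[20,32,48],[-15,92,54],[15,92,54],[-55,115,12],[55,115,12]]),s).round(1).tolist())
E
```

```text
10.2 [ 537.92068979 -186.1708296   133.98158568] [-1.79959997e+02 -4.30089555e-02  8.87829901e+01] [ 0.317559   -0.26269236 -2.16657593] [-0.08082164  0.01372249  0.00293161] 29.678861560086514
[[258.0, 108.7], [314.0, 108.7], [258.9, 150.9], [313.1, 150.9], [263.6, 62.7], [308.2, 62.7], [213.8, 34.8], [358.2, 34.7]]
```

View pics/w8.png

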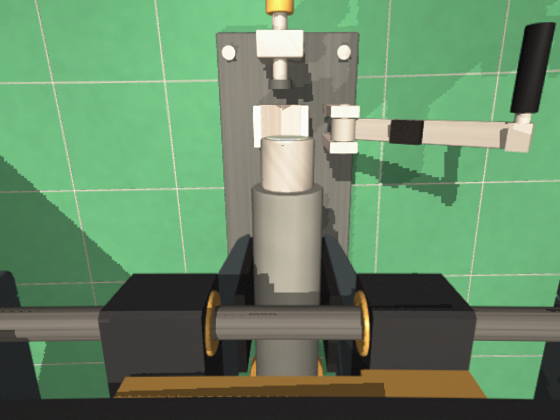

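View pics/top2.png

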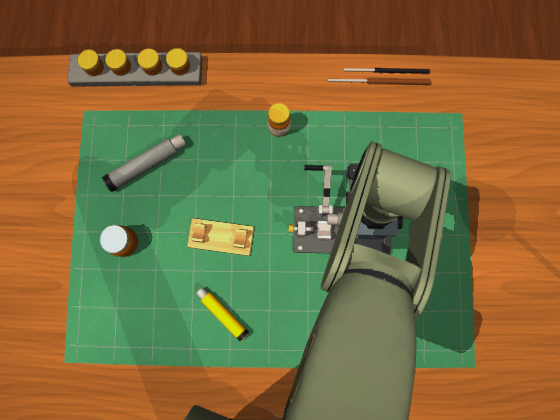

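```bash
python3 - <<'E'
import cv2
im=cv2.imread("pics/w8.png")
cv2.imwrite("pics/w8c.png",cv2.resize(im[20:200,205:375],None,fx=3.3,fy=3.3,interpolation=cv2.INTER_CUBIC))
E
```

```text
(no output)
```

View pics/w8c.png

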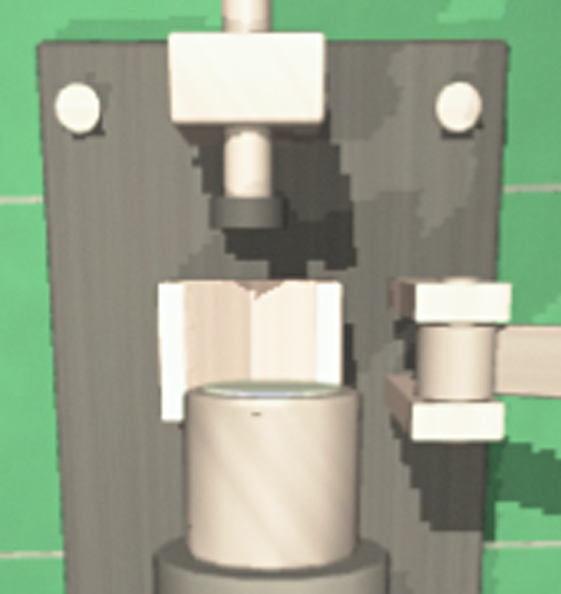

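```bash
python3 - <<'E'
from h import *
uv=un([(40,44),(508,42),(161,283),(341,283),(168,34),(324,33),(172,122),(322,122)],(205,20),3.3)
L=[[-55,115,12],[55,115,12],[-20,62,48],[20,62,48],[-15,108,54],[15,108,54],[-15,92,54],[15,92,54]]
s=env.state()
p,e=fit("wrist",uv,L,[538.7,-174.5,-.02]); print(p[:2],np.degrees(p[2]),e)
print((proj("wrist",pose(p,L),s)-np.array(uv)).round(1).tolist())
c=np.radians(-1.2)
# tip face front centre
q=un([(250,226)],(205,20),3.3)[0]; print("tip face bottom?",at("wrist",q,55+3))
# stand frame pos of tube axis: tool (x,1.58,-38.6)
from scipy.spatial.transform import Rotation as Ro
R=Ro.from_euler("xyz",s["ee_rot"],degrees=True).as_matrix()
for X in([67.5,1.58,-38.6],[-7.5,1.58,-38.6]):
    w=R@np.array(X)+s["ee_pos"]; d=w[:2]-p[:2]; a=p[2]
    print(w,"stand",d[0]*np.cos(a)+d[1]*np.sin(a),-d[0]*np.sin(a)+d[1]*np.cos(a))
E
```

```text
[ 535.03203793 -171.49573595] -1.7403088198748489 6.912639415056333
[[-6.9, -3.4], [-3.9, -1.2], [-0.2, -1.3], [1.4, -0.8], [3.2, 1.3], [1.5, 2.1], [2.3, 1.1], [1.5, 1.5]]
tip face bottom? [536.71975737 -98.77501038  58.        ]
[ 541.07512018 -118.75971024  172.85799863] stand 4.438730804456969 52.8952258648875
[ 539.51439847 -193.74346449  172.83066803] stand 5.155944268327337 -22.10133977571904
```

```bash
python3 - <<'E'
from h import *
uv=un([(161,283),(341,283),(168,34),(324,33),(172,122),(322,122)],(205,20),3.3)
L=[[-20,62,48],[20,62,48],[-15,108,54],[15,108,54],[-15,92,54],[15,92,54]]
s=env.state()
p,e=fit("wrist",uv,L,[538.7,-174.5,-.02]); print("wrist",p[:2],np.degrees(p[2]),e)
# wrist with plate, unknown plate x offset & y
uvp=un([(40,44),(508,42)],(205,20),3.3)
print("plate corners at z12:",at("wrist",uvp[0],12),at("wrist",uvp[1],12))
# top view: saddles: near-stop (205,357)-(277,357)..(270,452) ; rear (428,363),(497,363),(497,460),(417,455)
ut=un([(205,357),(277,357),(275,452),(203,450),(428,364),(497,364),(497,460),(420,457),(97,358),(136,358),(136,432),(97,430)],(280,155),5.4)
Lt=[[20,62,48],[20,32,48],[-20,32,48],[-20,62,48],[20,-32,48],[20,-62,48],[-20,-62,48],[-20,-32,48],[15,108,54],[15,92,54],[-15,92,54],[-15,108,54]]
pt,e=fit("top",ut,Lt,[535,-172,-.02]);print("top",pt[:2],np.degrees(pt[2]),e)
print((proj("top",pose(pt,Lt))-np.array(ut)).round(1).tolist())
from scipy.spatial.transform import Rotation as Ro
R=Ro.from_euler("xyz",s["ee_rot"],degrees=True).as_matrix()
for X in([67.5,1.58,-38.6],[-7.5,1.58,-38.6],[0,0,-38.6]):
    w=R@np.array(X)+s["ee_pos"]
    for pp in(p,pt):
        d=w[:2]-pp[:2]; a=pp[2]
        print(w,"stand",d[0]*np.cos(a)+d[1]*np.sin(a),-d[0]*np.sin(a)+d[1]*np.cos(a))
E
```

```text
wrist [ 535.53717085 -171.05310747] -0.7038399247129934 1.9456535470991696
plate corners at z12: [488.59997842 -57.26001029  12.        ] [596.5131297  -59.11658183  12.        ]
top [ 532.81938468 -172.34147223] -1.8773718717123484 1.0516123752220778
[[0.2, -0.5], [-0.1, 0.0], [-0.1, -0.2], [0.0, -0.4], [-0.2, -0.1], [0.1, 0.4], [-0.1, -0.0], [1.1, 0.0], [0.1, 0.3], [-0.1, 0.5], [-0.5, -0.1], [-0.4, 0.0]]
[ 541.07512018 -118.75971024  172.85799863] stand 4.895158604086555 52.35747987571535
[ 541.07512018 -118.75971024  172.85799863] stand 6.49594104948598 53.82346269690284
[ 539.51439847 -193.74346449  172.83066803] stand 4.255656228032665 -22.63978867287637
[ 539.51439847 -193.74346449  172.83066803] stand 7.392559189696098 -21.171172637560986
[ 538.09081281 -186.21220997  172.83371195] stand 2.7396639329237895 -15.126589747268074
[ 538.09081281 -186.21220997  172.83371195] stand 5.723010318327835 -13.690597973759807
```

The V line sits about 5 mm to -x of where the plate centre suggested, because the plate is not centred on the V. The wrist and top pictures agree on this, so I shift -5 mm and lower to just above the V.

Call:
play_rows:
  increments:
    - [-2.5, 0, -15, 0, 0.8]
    - [-2.5, 0, -25, 0, 0.8]
    - [0, 0, -25, 0, 0.8]
    - [0, 0, -20, 0, 0.8]
    - [0, 0, -12, 0, 0.8]
    - [0, 0, -8, 0, 0.8]
    - [0, 0, -4, 0, 0.8]
    - [0, 0, 0, 0, 0.8]
    - [0, 0, 0, 0, 0.8]

```text
time_s: 11.42
ee_pos: [533.2, -186.5, 25.3]
ee_rot: [180.0, -0.1, 88.7]
force: [0.1, 4.6, -3.7]
gripper_width: 29.8
```

```bash
python3 - <<'E'
from h import *
s=env.state(); print(s["time_s"],s["ee_pos"],s["ee_rot"],s["force"],s["torque"],s["gripper_width"])
im=env.grab_frame("wrist")[:,:,::-1];cv2.imwrite("pics/w9.png",im)
cv2.imwrite("pics/w9c.png",cv2.resize(im[20:220,205:375],None,fx=3,fy=3,interpolation=cv2.INTER_CUBIC))
im=env.grab_frame("side")[:,:,::-1];cv2.imwrite("pics/side4.png",cv2.resize(im[190:340,220:370],None,fx=4,fy=4,interpolation=cv2.INTER_CUBIC))
E
```

```text
11.425 [ 533.16031007 -186.47369156   25.27585815] [ 1.79993033e+02 -6.75614870e-02  8.87222611e+01] [ 0.08493238  4.63281755 -3.73010533] [ 0.96975019 -0.23149686  0.02900968] 29.819143751102565
```

View pics/w9c.png

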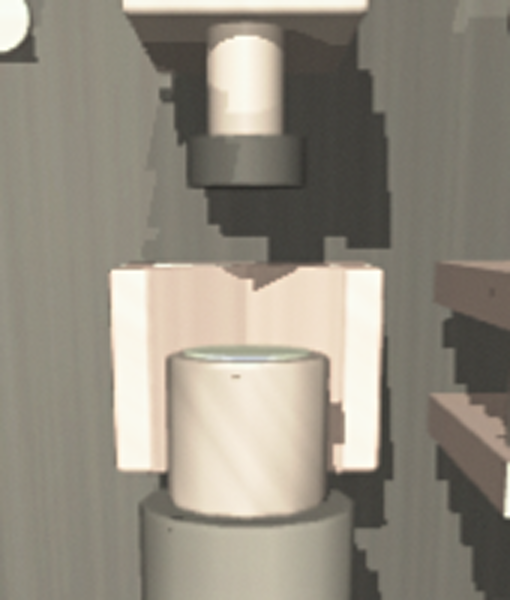

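View pics/side4.png

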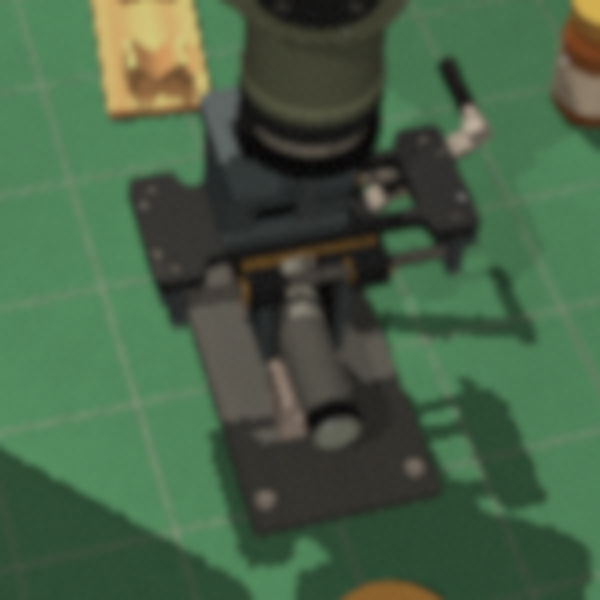

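```bash
python3 - <<'E'
from h import *
s=env.state()
# tip face: lower visible edge crop(246,186): top of the face rim z=55+8 at x=0 ; body edge
for q,z,n in(((246,186),62,"tip face top rim"),((246,186),55,"tip face axis"),((111,266),48,"saddle far L"),((383,266),48,"saddle far R"),((118,470),48,"saddle near L"),((378,470),48,"saddle near R"),((248,350),75,"nose end top"),((248,492),79,"shoulder top"),((246,290),34,"V bottom")):
    print(n,at("wrist",un([q],(205,20),3)[0],z).round(1))
E
```

```text
tip face top rim [536.2 -99.2  62. ]
tip face axis [536.2 -98.9  55. ]
saddle far L [ 516.6 -109.1   48. ]
saddle far R [ 555.7 -110.    48. ]
saddle near L [ 515.9 -138.9   48. ]
saddle near R [ 555.3 -139.8   48. ]
nose end top [ 536.  -118.7   75. ]
shoulder top [ 535.6 -135.7   79. ]
V bottom [ 535.9 -113.5   34. ]
```

The saddle centre measures x=536.0 and the tube 535.9, so they are aligned. The +y force comes from the fingers brushing the rear saddle, and at this y the tube body would barely reach the front saddle. The tip face is at about 72 mm and the nose at about 53 mm, so I move +11 mm in y and then lower.

Call:
play_rows:
  increments:
    - [0, 3, 1, 0, 0.8]
    - [0, 4, 0, 0, 0.8]
    - [0, 4, 0, 0, 0.8]
    - [0, 0, 0, 0, 0.8]

```text
time_s: 12.02
ee_pos: [533.2, -176.1, 26.4]
ee_rot: [180.0, 0.0, 88.8]
force: [-0.8, -0.0, -3.0]
gripper_width: 29.4
```

Call:
play_rows:
  increments:
    - [0, 0, -3, 0, 0.8]
    - [0, 0, -3, 0, 0.8]
    - [0, 0, -1.5, 0, 0.8]
    - [0, 0, 0, 0, 0.8]

```text
time_s: 12.52
ee_pos: [533.0, -176.2, 18.5]
ee_rot: [-180.0, -0.0, 88.7]
force: [0.1, 0.7, -2.1]
gripper_width: 29.3
```

Call:
play_rows:
  increments:
    - [0, 0, -1, 0, 0.8]
    - [0, 0, -0.5, 0, 0.8]
    - [0, 0, 0, 0, 0.8]

```text
time_s: 12.9
ee_pos: [533.2, -176.3, 17.3]
ee_rot: [180.0, 0.0, 88.7]
force: [0.8, 0.2, -1.6]
gripper_width: 29.7
```

Call:
play_rows:
  increments:
    - [0, 0, -0.7, 0, 0.8]
    - [0, 0, 0, 0, 0.8]

```text
time_s: 13.15
ee_pos: [533.5, -176.4, 16.8]
ee_rot: [179.9, 0.0, 88.7]
force: [0.6, -0.2, -0.3]
gripper_width: 29.5
```

Call:
play_rows:
  increments:
    - [0, 0, -0.5, 0, 0.8]
    - [0, 0, 0, 0, 0.8]

```text
time_s: 13.4
ee_pos: [533.6, -176.4, 16.6]
ee_rot: [179.9, 0.0, 88.8]
force: [0.0, 0.8, 3.4]
gripper_width: 29.6
```

```bash
python3 - <<'E'
from h import *
s=env.state(); print(s["time_s"],s["ee_pos"],s["force"],s["torque"],s["gripper_width"])
im=env.grab_frame("wrist")[:,:,::-1]
cv2.imwrite("pics/w10c.png",cv2.resize(im[20:220,205:375],None,fx=3,fy=3,interpolation=cv2.INTER_CUBIC))
E
```

```text
13.4 [ 533.60849646 -176.37983885   16.62989764] [2.82957958e-03 8.25895513e-01 3.35848993e+00] [-0.04306172  0.10265201  0.07863239] 29.567900584106734
```

View pics/w10c.png

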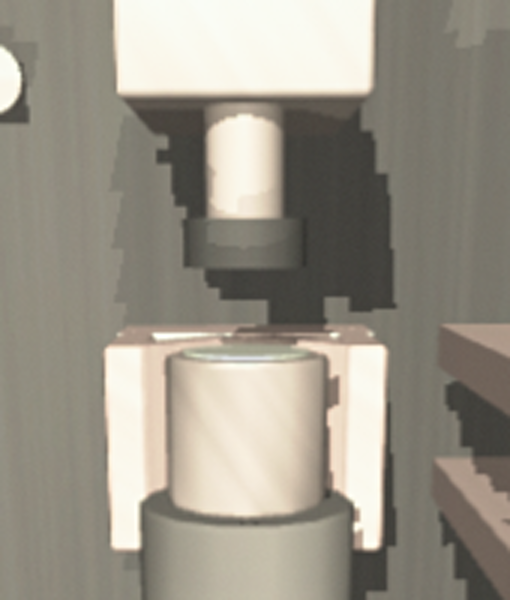

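The tube is seated, with its axis at about 55 mm, and centred in the V. I release and rise.

Call:
play_rows:
  increments:
    - [0, 0, 0, 0, 0.64]
    - [0, 0, 0, 0, 0.55]
    - [0, 0, 0, 0, 0.45]
    - [0, 0, 0, 0, 0.45]
    - [0, 0, 10, 0, 0.45]
    - [0, 0, 20, 0, 0.45]
    - [0, 0, 25, 0, 0.45]
    - [0, 0, 25, 0, 0.6]
    - [0, 0, 20, 0, 0.9]
    - [0, 0, 0, 0, 1.0]
    - [0, 0, 0, 0, 1.0]

```text
time_s: 14.82
ee_pos: [532.6, -176.1, 115.6]
ee_rot: [-180.0, -0.0, 88.7]
force: [-0.0, 0.1, 0.4]
gripper_width: 13.0
```

```bash
python3 - <<'E'
from h import *
s=env.state(); print(s["time_s"],s["ee_pos"],s["force"],s["torque"],s["gripper_width"])
im=env.grab_frame("wrist")[:,:,::-1];cv2.imwrite("pics/w11.png",im)
im=env.grab_frame("side")[:,:,::-1];cv2.imwrite("pics/side5.png",cv2.resize(im[190:340,220:370],None,fx=4,fy=4,interpolation=cv2.INTER_CUBIC))
E
```

```text
14.825 [ 532.63829178 -176.0713795   115.60891105] [-0.04255426  0.05775651  0.43368784] [-0.0452803   0.03056146  0.01122418] 12.992559718933139
```

View pics/w11.png

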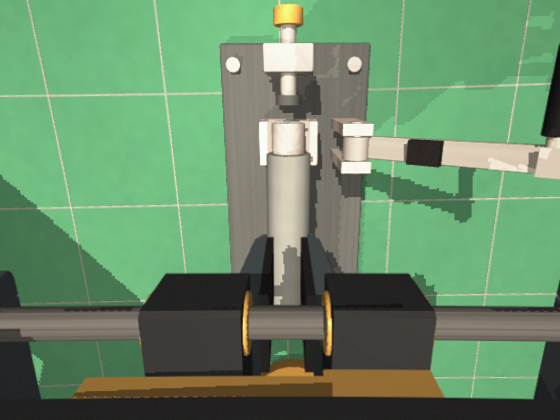

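View pics/side5.png

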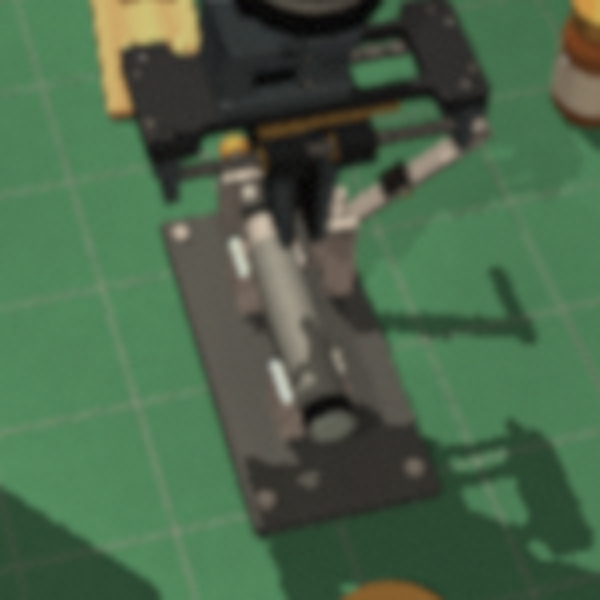

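Call:
play_rows:
  increments:
    - [0, -20, 0, 0, 1]
    - [-0.5, -35, 0, 0, 1]
    - [-0.5, -35, 0, 0, 1]
    - [0, -19, -10, 0, 1]
    - [0, 0, -25, 0, 1]
    - [0, 0, -25, 0, 1]
    - [0, 0, -20, 0, 1]
    - [0, 0, -13, 0, 1]
    - [0, 0, 0, 0, 1]
    - [0, 0, 0, 0, 1]

```text
time_s: 16.18
ee_pos: [532.7, -285.5, 23.6]
ee_rot: [179.9, 0.0, 88.7]
force: [0.4, -0.2, 1.0]
gripper_width: 0.4
```

```bash
python3 - <<'E'
from h import *
s=env.state(); print(s["time_s"],s["ee_pos"],s["force"],s["torque"],s["gripper_width"])
im=env.grab_frame("wrist")[:,:,::-1];cv2.imwrite("pics/w12.png",im)
im=env.grab_frame("side")[:,:,::-1];cv2.imwrite("pics/side6.png",cv2.resize(im[190:340,220:370],None,fx=4,fy=4,interpolation=cv2.INTER_CUBIC))
E
```

```text
16.175 [ 532.66000137 -285.54147425   23.64103163] [ 0.35028429 -0.16645532  1.01076379] [-0.06276112  0.0545833  -0.01061362] 0.38302498689753256
```

View pics/w12.png

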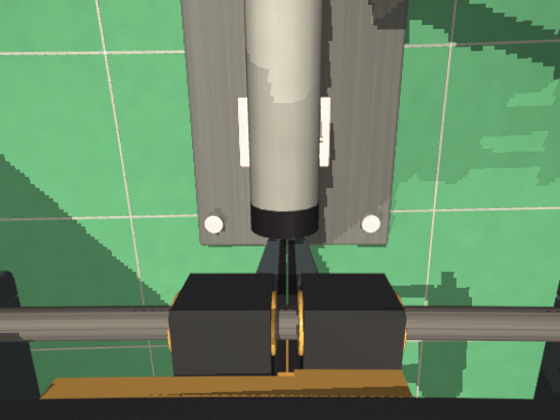

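View pics/side6.png

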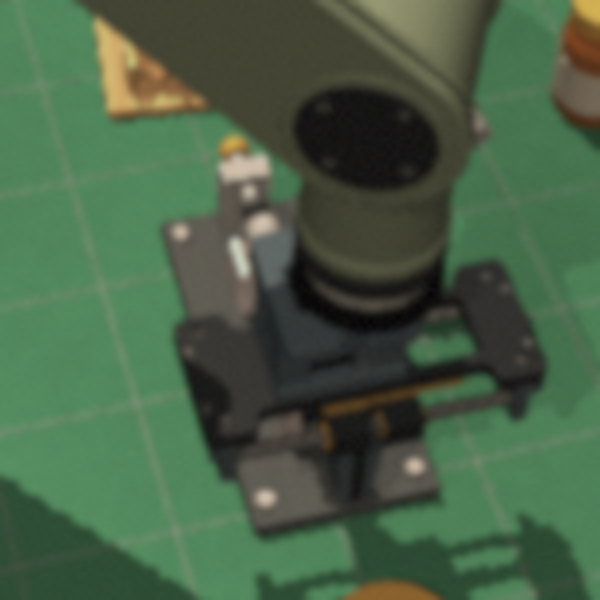

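Call:
play_rows:
  increments:
    - [-0.7, 3, 0, 0, 1]
    - [0, 3, 0, 0, 1]
    - [0, 1, 0, 0, 1]
    - [0, 1, 0, 0, 1]
    - [0, 1, 0, 0, 1]
    - [0, 0, 0, 0, 1]

```text
time_s: 17.02
ee_pos: [531.5, -276.6, 23.2]
ee_rot: [180.0, 0.0, 88.7]
force: [-0.5, -2.7, 0.7]
gripper_width: 0.1
```

Call:
play_rows:
  increments:
    - [0, 1, 0, 0, 1]
    - [0, 1, 0, 0, 1]
    - [0, 1, 0, 0, 1]

```text
time_s: 17.4
ee_pos: [531.6, -273.4, 23.2]
ee_rot: [180.0, 0.0, 88.7]
force: [1.1, -2.5, 1.2]
gripper_width: 0.9
```

Call:
play_rows:
  increments:
    - [0, 0.8, 0, 0, 1]
    - [0, 0.8, 0, 0, 1]
    - [0, 0.8, 0, 0, 1]
    - [0, 0.6, 0, 0, 1]

```text
time_s: 17.9
ee_pos: [531.6, -270.3, 23.2]
ee_rot: [180.0, 0.0, 88.7]
force: [-1.2, -3.1, 1.6]
gripper_width: 0.3
```

Call:
play_rows:
  increments:
    - [0, 0.5, 0, 0, 1]
    - [0, 0.5, 0, 0, 1]
    - [0, 0.5, 0, 0, 1]

```text
time_s: 18.27
ee_pos: [531.7, -268.8, 23.2]
ee_rot: [180.0, 0.0, 88.7]
force: [0.2, -3.2, 1.7]
gripper_width: 0.7
```

Call:
play_rows:
  increments:
    - [0, 0.4, 0, 0, 1]
    - [0, 0.4, 0, 0, 1]

```text
time_s: 18.52
ee_pos: [531.7, -268.0, 23.2]
ee_rot: [180.0, 0.0, 88.7]
force: [0.3, -4.2, 1.3]
gripper_width: 0.4
```

Call:
play_rows:
  increments:
    - [0, 0.4, 0, 0, 1]
    - [0, 0.4, 0, 0, 1]

```text
time_s: 18.77
ee_pos: [531.6, -267.1, 23.1]
ee_rot: [180.0, 0.0, 88.7]
force: [1.1, -3.7, 1.6]
gripper_width: 0.8
```

Call:
play_rows:
  increments:
    - [0, 0.4, 0, 0, 1]
    - [0, 0.4, 0, 0, 1]

```text
time_s: 19.02
ee_pos: [531.6, -266.3, 23.1]
ee_rot: [180.0, -0.0, 88.7]
force: [0.8, -3.3, 1.3]
gripper_width: 0.1
```

Call:
play_rows:
  increments:
    - [0, 0.3, 0, 0, 1]
    - [0, 0.3, 0, 0, 1]

```text
time_s: 19.27
ee_pos: [531.6, -265.7, 23.1]
ee_rot: [180.0, -0.0, 88.7]
force: [1.8, -3.2, 2.0]
gripper_width: 0.7
```

Call:
play_rows:
  increments:
    - [0, 0.3, 0, 0, 1]

```text
time_s: 19.4
ee_pos: [531.6, -265.4, 23.1]
ee_rot: [180.0, 0.0, 88.7]
force: [1.9, -3.3, 0.7]
gripper_width: 0.4
```

```bash
python3 - <<'E'
from h import *
s=env.state(); print(s["time_s"],s["ee_pos"],s["force"])
im=env.grab_frame("side")[:,:,::-1];cv2.imwrite("pics/side7.png",cv2.resize(im[210:290,250:330],None,fx=7,fy=7,interpolation=cv2.INTER_CUBIC))
E
```

```text
19.4 [ 531.5858476  -265.37534031   23.07750607] [ 1.92316092 -3.32321889  0.69104118]
```

View pics/side7.png

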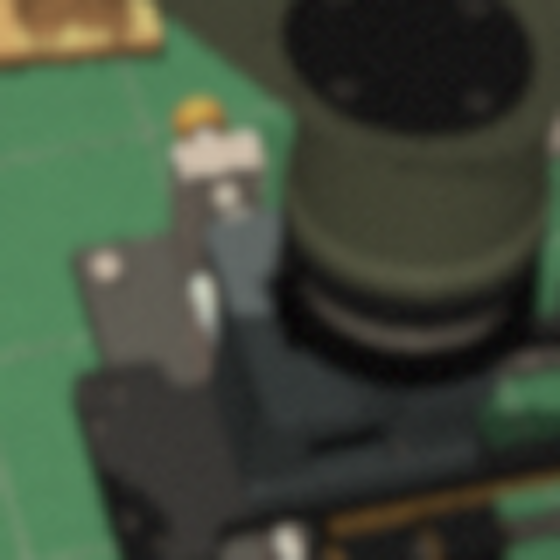

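Call:
play_rows:
  increments:
    - [0, 0.3, 0, 0, 1]
    - [0, 0.3, 0, 0, 1]

```text
time_s: 19.7
ee_pos: [531.5, -264.8, 23.1]
ee_rot: [180.0, 0.0, 88.7]
force: [1.5, -2.3, 0.9]
gripper_width: 0.1
```

Call:
play_rows:
  increments:
    - [0, 0.3, 0, 0, 1]
    - [0, 0.3, 0, 0, 1]

```text
time_s: 19.95
ee_pos: [531.5, -264.2, 23.1]
ee_rot: [180.0, 0.0, 88.7]
force: [1.4, -3.4, 1.0]
gripper_width: 0.2
```

Call:
play_rows:
  increments:
    - [0, 0.3, 0, 0, 1]
    - [0, 0.3, 0, 0, 1]

```text
time_s: 20.2
ee_pos: [531.5, -263.7, 23.1]
ee_rot: [180.0, 0.0, 88.7]
force: [1.8, -4.3, 0.2]
gripper_width: 0.5
```

Call:
play_rows:
  increments:
    - [0, 0.3, 0, 0, 1]
    - [0, 0.3, 0, 0, 1]

```text
time_s: 20.45
ee_pos: [531.5, -263.4, 23.1]
ee_rot: [180.0, 0.0, 88.8]
force: [1.7, -5.5, 0.3]
gripper_width: 0.7
```

Call:
play_rows:
  increments:
    - [0, 0.3, 0, 0, 1]
    - [0, 0, 0, 0, 1]

```text
time_s: 20.7
ee_pos: [531.5, -263.4, 23.2]
ee_rot: [180.0, 0.1, 88.8]
force: [1.8, -4.9, 1.2]
gripper_width: 0.4
```

Call:
play_rows:
  increments:
    - [0, 0.3, 0, 0, 1]
    - [0, 0, 0, 0, 1]

```text
time_s: 20.95
ee_pos: [531.5, -263.3, 23.1]
ee_rot: [180.0, 0.1, 88.8]
force: [2.4, -6.0, 0.5]
gripper_width: 0.5
```

Call:
play_rows:
  increments:
    - [0, 0.4, 0, 0, 1]
    - [0, 0.3, 0, 0, 1]
    - [0, 0, 0, 0, 1]

```text
time_s: 21.32
ee_pos: [531.5, -263.2, 23.2]
ee_rot: [180.0, 0.1, 88.8]
force: [1.9, -7.2, 0.3]
gripper_width: 0.6
```

Call:
play_rows:
  increments:
    - [0, 0.3, 0, 0, 1]
    - [0, 0, 0, 0, 1]

```text
time_s: 21.58
ee_pos: [531.5, -263.2, 23.2]
ee_rot: [180.0, 0.2, 88.8]
force: [1.0, -8.7, 0.8]
gripper_width: 0.5
```

Call:
play_rows:
  increments:
    - [0, 0.3, 0, 0, 1]
    - [0, 0, 0, 0, 1]
    - [0, 0, 0, 0, 1]

```text
time_s: 21.95
ee_pos: [531.5, -263.2, 23.2]
ee_rot: [180.0, 0.2, 88.8]
force: [1.4, -9.8, -0.6]
gripper_width: -0.0
```

Call:
play_rows:
  increments:
    - [0, 0, 0, 0, 1]
    - [0, 0, 0, 0, 1]

```text
time_s: 22.2
ee_pos: [531.5, -263.2, 23.2]
ee_rot: [180.0, 0.2, 88.8]
force: [1.1, -9.3, 0.2]
gripper_width: 0.7
```

The force is holding at about 9.5 N with no movement and drag of about 3 N, so the nose is home. I back off, rise and go over the handle.

Call:
play_rows:
  increments:
    - [0, -2, 0, 0, 1]
    - [0, -4, 0, 0, 1]
    - [0, -10, 0, 0, 1]
    - [0, 0, 20, 0, 1]
    - [0, 0, 40, 0, 0.8]
    - [0, 0, 45, 0, 0.6]
    - [0, 0, 35, 0, 0.45]
    - [15, 25, 15, 0, 0.45]
    - [25, 40, 0, 0, 0.45]
    - [25, 40, 0, 0, 0.45]
    - [25, 40, 0, 0, 0.45]
    - [25, 30, 0, 0, 0.45]
    - [12, 10, 0, 0, 0.45]
    - [0, 0, 0, 0, 0.45]
    - [0, 0, 0, 0, 0.45]

```text
time_s: 24.08
ee_pos: [657.5, -93.4, 177.9]
ee_rot: [-179.9, 0.0, 88.7]
force: [-0.3, -0.7, 0.6]
gripper_width: 50.3
```

```bash
python3 - <<'E'
from h import *
s=env.state(); print(s["time_s"],s["ee_pos"],s["ee_rot"],s["force"],s["torque"],s["gripper_width"])
im=env.grab_frame("wrist")[:,:,::-1];cv2.imwrite("pics/w13.png",im)
im=env.grab_frame("side")[:,:,::-1];cv2.imwrite("pics/side8.png",cv2.resize(im[170:320,230:380],None,fx=4,fy=4,interpolation=cv2.INTER_CUBIC))
E
```

```text
24.075 [657.50048386 -93.41610645 177.8767627 ] [-1.79927480e+02  2.34881507e-02  8.86776002e+01] [-0.26035765 -0.73570626  0.63242568] [-0.06233003  0.08343829  0.03059315] 50.25489307974215
```

View pics/w13.png

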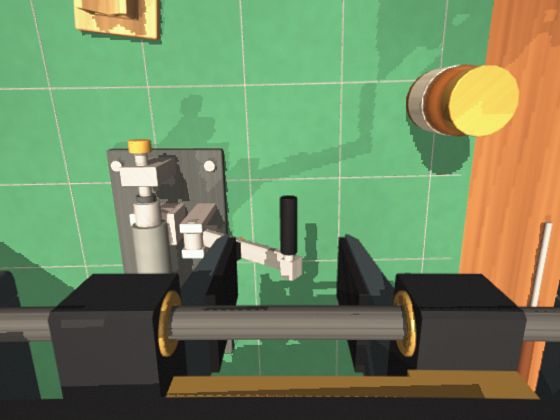

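View pics/side8.png

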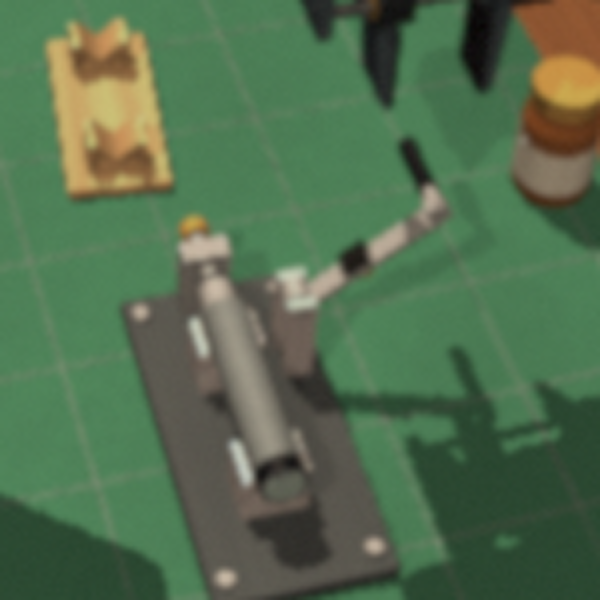

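```bash
python3 - <<'E'
from h import *
for z in(125,131,137): print(z,at("wrist",(289,197),z),at("wrist",(289,253),z),at("wrist",(289,225),z))
s=env.state()
# side: handle ends crop (408,145)-(424,183)
d1,o1=ray("wrist",(289,225));d2,o2=ray("side",un([(416,164)],(230,170),4)[0])
A=np.c_[d1,-d2];k=np.linalg.lstsq(A,o2-o1,rcond=None)[0];print(o1+k[0]*d1,o2+k[1]*d2)
E
```

```text
125 [660.63744475 -76.35919001 125.        ] [ 659.73728397 -117.30572895  125.        ] [660.19789336 -96.3662963  125.        ]
131 [660.64023936 -74.75359848 131.        ] [ 659.76239615 -114.68495527  131.        ] [660.21158572 -94.26467122 131.        ]
137 [660.64303398 -73.14800696 137.        ] [ 659.78750834 -112.0641816   137.        ] [660.22527808 -92.16304614 137.        ]
[660.20751093 -94.89010708 129.21442216] [659.63673603 -94.6894361  129.14543551]
```

Call:
play_rows:
  increments:
    - [0.7, 0, -20, 0, 0.45]
    - [0, 0, -25, 0, 0.45]
    - [0, 0, -20, 0, 0.5]
    - [0, 0, -14, 0, 0.55]
    - [0, 0, -8, 0, 0.6]
    - [0, 0, 0, 0, 0.65]
    - [0, 0, 0, 0, 0.7]
  newtons: 8

```text
time_s: 25.05
ee_pos: [659.7, -92.3, 91.9]
ee_rot: [179.9, 0.0, 88.7]
force: [-0.1, 0.2, 0.0]
gripper_width: 27.9
```

```bash
python3 - <<'E'
from h import *
s=env.state(); print(s["time_s"],s["ee_pos"],s["ee_rot"],s["force"],s["torque"],s["gripper_width"])
im=env.grab_frame("wrist")[:,:,::-1];cv2.imwrite("pics/w14.png",im)
im=env.grab_frame("side")[:,:,::-1];cv2.imwrite("pics/side9.png",cv2.resize(im[170:320,230:380],None,fx=4,fy=4,interpolation=cv2.INTER_CUBIC))
E
```

```text
25.05 [659.67856664 -92.25246444  91.91892606] [1.79907586e+02 1.09296866e-02 8.87415809e+01] [-0.09918017  0.15227805  0.04076292] [-0.06562551  0.08985588 -0.03776808] 27.919733603685387
```

View pics/w14.png

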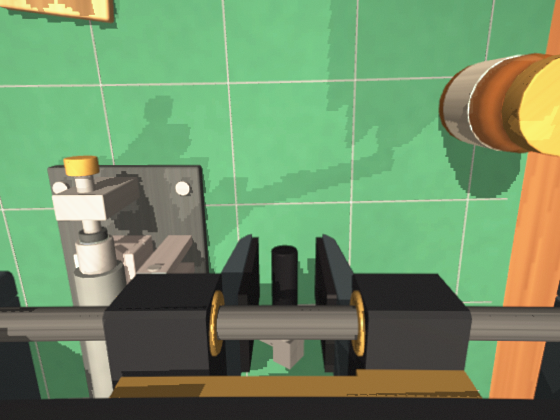

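View pics/side9.png

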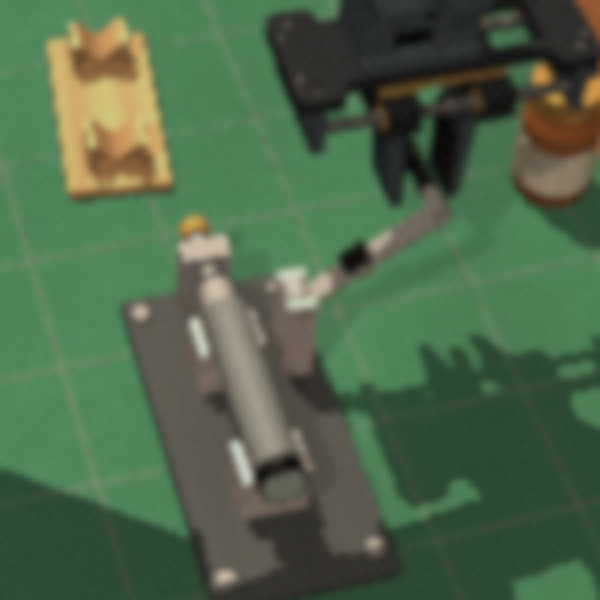

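Call:
play_rows:
  increments:
    - [-1, 0, 0, 0, 0.78]
    - [0, 0, 0, 0, 0.85]
    - [0, 0, 0, 0, 0.95]
    - [0, 0, 0, 0, 0.95]
    - [0, 0, 0, 0, 0.95]
  newtons: 25

```text
time_s: 25.78
ee_pos: [658.5, -92.1, 91.3]
ee_rot: [179.9, 0.0, 88.7]
force: [1.4, 0.6, 0.9]
gripper_width: 11.4
```

```bash
python3 - <<'E'
import numpy as np
a=np.r_[2.518,2.518-.06-np.arange(0,19)*.12]
x=-100*np.cos(a);z=100*np.sin(a)
for i in range(1,len(a)): print(i,round(a[i],3),[round(x[i]-x[i-1],1),round(-(x[i]-x[i-1])*.021,1),round(z[i]-z[i-1],1)])
E
```

```text
1 2.458 [np.float64(-3.6), np.float64(0.1), np.float64(4.8)]
2 2.338 [np.float64(-8.1), np.float64(0.2), np.float64(8.8)]
3 2.218 [np.float64(-9.1), np.float64(0.2), np.float64(7.8)]
4 2.098 [np.float64(-10.0), np.float64(0.2), np.float64(6.6)]
5 1.978 [np.float64(-10.7), np.float64(0.2), np.float64(5.4)]
6 1.858 [np.float64(-11.3), np.float64(0.2), np.float64(4.1)]
7 1.738 [np.float64(-11.7), np.float64(0.2), np.float64(2.7)]
8 1.618 [np.float64(-11.9), np.float64(0.3), np.float64(1.3)]
9 1.498 [np.float64(-12.0), np.float64(0.3), np.float64(-0.2)]
10 1.378 [np.float64(-11.9), np.float64(0.2), np.float64(-1.6)]
11 1.258 [np.float64(-11.6), np.float64(0.2), np.float64(-3.0)]
12 1.138 [np.float64(-11.2), np.float64(0.2), np.float64(-4.4)]
13 1.018 [np.float64(-10.6), np.float64(0.2), np.float64(-5.7)]
14 0.898 [np.float64(-9.8), np.float64(0.2), np.float64(-6.9)]
15 0.778 [np.float64(-8.9), np.float64(0.2), np.float64(-8.0)]
16 0.658 [np.float64(-7.9), np.float64(0.2), np.float64(-9.0)]
17 0.538 [np.float64(-6.8), np.float64(0.1), np.float64(-9.9)]
18 0.418 [np.float64(-5.5), np.float64(0.1), np.float64(-10.6)]
19 0.298 [np.float64(-4.2), np.float64(0.1), np.float64(-11.2)]
```

Call:
play_rows:
  increments:
    - [-3.6, 0.1, 4.8, 0, 0.95]
    - [-8.1, 0.2, 8.8, 0, 0.95]
    - [-9.1, 0.2, 7.8, 0, 0.95]
    - [-10.0, 0.2, 6.6, 0, 0.95]

```text
time_s: 26.28
ee_pos: [629.9, -91.6, 120.2]
ee_rot: [179.6, 0.0, 88.7]
force: [7.0, -0.1, -2.3]
gripper_width: 11.4
```

Call:
play_rows:
  increments:
    - [-9.7, 0.2, 5.4, 0, 0.95]
    - [-11.3, 0.2, 4.1, 0, 0.95]
    - [-11.7, 0.2, 2.7, 0, 0.95]
    - [-11.9, 0.3, 1.3, 0, 0.95]
    - [-12, 0.3, -0.2, 0, 0.95]

```text
time_s: 26.9
ee_pos: [576.0, -90.6, 136.7]
ee_rot: [179.1, 0.1, 88.7]
force: [7.1, 0.9, 7.2]
gripper_width: 11.4
```

```bash
python3 - <<'E'
import numpy as np
from scipy.optimize import least_squares
P=np.array([[658.5,91.3],[629.9,120.2],[576.0,136.7]])
r=least_squares(lambda c:np.hypot(*(P-c).T)-100,[577,33]);print(r.x,r.fun)
c=r.x
for p in P: print(np.arctan2(p[1]-c[1],-(p[0]-c[0])))
E
```

```text
[574.73896671  36.73132447] [-0.03174981  0.04878504 -0.02337127]
2.564177399913958
2.154767519043872
1.5834099420289298
```

```bash
python3 - <<'E'
import numpy as np
a=np.r_[1.46-np.arange(0,12)*.12]
x=574.7-100*np.cos(a);z=36.7+100*np.sin(a)
for i in range(1,len(a)): print(i,round(a[i],3),round(x[i]-x[i-1],1),round(z[i]-z[i-1],1),x[i].round(1),z[i].round(1))
E
```

```text
1 1.34 -11.8 -2.0 551.8 134.0
2 1.22 -11.5 -3.4 540.3 130.6
3 1.1 -11.0 -4.8 529.3 125.8
4 0.98 -10.3 -6.1 519.0 119.7
5 0.86 -9.5 -7.3 509.5 112.5
6 0.74 -8.6 -8.4 500.9 104.1
7 0.62 -7.5 -9.3 493.3 94.8
8 0.5 -6.4 -10.2 486.9 84.6
9 0.38 -5.1 -10.9 481.8 73.8
10 0.26 -3.8 -11.4 478.1 62.4
11 0.14 -2.4 -11.8 475.7 50.7
```

Call:
play_rows:
  increments:
    - [-7.5, 0.2, 3.5, 0, 0.95]
    - [-11.8, 0.2, -2.1, 0, 0.95]
    - [-11.5, 0.2, -3.4, 0, 0.95]
    - [-11.0, 0.2, -4.8, 0, 0.95]

```text
time_s: 27.4
ee_pos: [532.2, -89.7, 128.0]
ee_rot: [179.5, 0.0, 88.7]
force: [5.5, 1.0, 4.0]
gripper_width: 11.1
```

Call:
play_rows:
  increments:
    - [-10.3, 0.2, -6.1, 0, 0.95]
    - [-9.5, 0.2, -7.3, 0, 0.95]
    - [-8.6, 0.2, -8.4, 0, 0.95]
    - [-7.5, 0.2, -9.3, 0, 0.95]
    - [-6.4, 0.1, -10.2, 0, 0.95]

```text
time_s: 28.02
ee_pos: [487.8, -88.6, 84.7]
ee_rot: [179.8, 0.0, 88.7]
force: [6.5, 1.3, 3.1]
gripper_width: 11.5
```

Call:
play_rows:
  increments:
    - [-4.3, 0.1, -10.9, 0, 0.95]
    - [-3.4, 0.1, -11.2, 0, 0.95]
    - [0, 0, 0, 0, 0.95]

```text
time_s: 28.4
ee_pos: [479.1, -88.4, 60.7]
ee_rot: [180.0, -0.0, 88.7]
force: [7.5, -0.3, -4.3]
gripper_width: 11.5
```

```bash
python3 - <<'E'
from h import *
s=env.state(); print(s["time_s"],s["ee_pos"],s["ee_rot"],s["force"],s["torque"],s["gripper_width"])
im=env.grab_frame("wrist")[:,:,::-1];cv2.imwrite("pics/w15.png",im)
im=env.grab_frame("side")[:,:,::-1];cv2.imwrite("pics/side10.png",cv2.resize(im[170:320,210:360],None,fx=4,fy=4,interpolation=cv2.INTER_CUBIC))
E
```

```text
28.4 [479.14813228 -88.3802368   60.7472759 ] [ 1.79971753e+02 -1.19200013e-03  8.87347389e+01] [ 7.47882982 -0.2552985  -4.29136507] [ 0.03508386 -1.48163162  0.07959127] 11.493526582382046
```

View pics/w15.png

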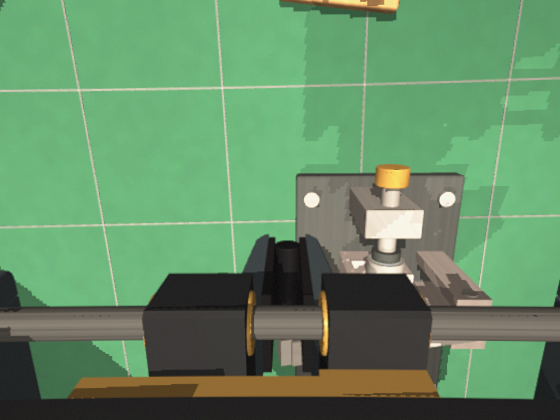

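View pics/side10.png

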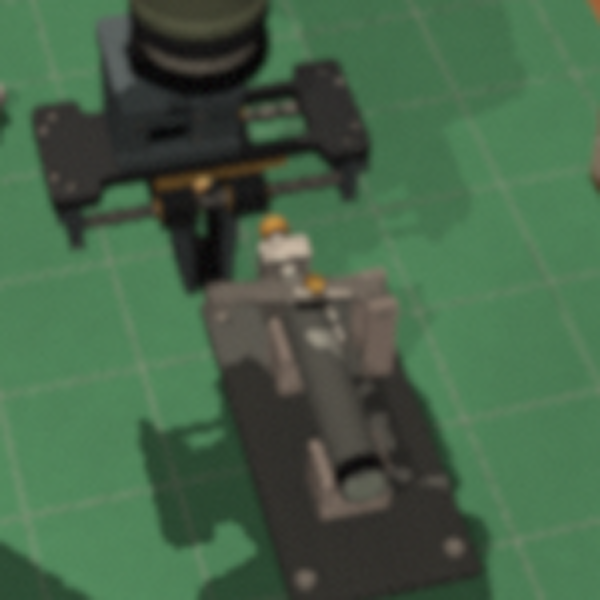

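Call:
play_rows:
  increments:
    - [1, 0, 0, 0, 0.95]
    - [0.7, 0, 0, 0, 0.95]
    - [0, 0, 0, 0, 0.95]

```text
time_s: 28.88
ee_pos: [479.2, -88.3, 61.0]
ee_rot: [-179.8, -0.0, 88.8]
force: [3.1, -0.6, -3.7]
gripper_width: 11.1
```

Call:
play_rows:
  increments:
    - [-0.7, 0, -3, 0, 0.95]
    - [-0.6, 0, -3, 0, 0.95]
    - [-0.5, 0, -3, 0, 0.95]
    - [-0.4, 0, -2.5, 0, 0.95]
    - [-0.3, 0, -2.5, 0, 0.95]

```text
time_s: 29.5
ee_pos: [477.6, -88.3, 48.8]
ee_rot: [-180.0, -0.0, 88.7]
force: [0.4, 1.0, 6.4]
gripper_width: 11.7
```

Call:
play_rows:
  increments:
    - [-0.1, 0, -1, 0, 0.95]
    - [0, 0, -1, 0, 0.95]

```text
time_s: 29.75
ee_pos: [477.4, -88.2, 46.8]
ee_rot: [-180.0, -0.0, 88.8]
force: [0.5, 0.5, 5.1]
gripper_width: 10.9
```

Call:
play_rows:
  increments:
    - [-0.1, 0, -0.7, 0, 0.95]
    - [0, 0, -0.7, 0, 0.95]

```text
time_s: 30.0
ee_pos: [477.4, -88.3, 45.5]
ee_rot: [-180.0, -0.0, 88.7]
force: [-0.1, 1.4, 5.8]
gripper_width: 11.3
```

Call:
play_rows:
  increments:
    - [0, 0, -0.6, 0, 0.95]
    - [0, 0, -0.6, 0, 0.95]

```text
time_s: 30.25
ee_pos: [477.3, -88.3, 44.2]
ee_rot: [-180.0, -0.0, 88.7]
force: [-0.9, 0.8, 6.2]
gripper_width: 11.2
```

Call:
play_rows:
  increments:
    - [0, 0, -0.6, 0, 0.95]
    - [0, 0, -0.6, 0, 0.95]

```text
time_s: 30.5
ee_pos: [477.3, -88.3, 43.1]
ee_rot: [-180.0, -0.0, 88.7]
force: [-0.9, -0.3, 6.2]
gripper_width: 11.5
```

Call:
play_rows:
  increments:
    - [0, 0, -0.6, 0, 0.95]
    - [0, 0, -0.6, 0, 0.95]

```text
time_s: 30.75
ee_pos: [477.3, -88.3, 42.0]
ee_rot: [-180.0, -0.0, 88.7]
force: [-0.8, -0.5, 7.7]
gripper_width: 11.1
```

Call:
play_rows:
  increments:
    - [0, 0, -0.6, 0, 0.95]
    - [0, 0, -0.6, 0, 0.95]

```text
time_s: 31.0
ee_pos: [477.2, -88.2, 40.8]
ee_rot: [-180.0, -0.0, 88.7]
force: [-0.5, 1.1, 8.3]
gripper_width: 11.6
```

Call:
play_rows:
  increments:
    - [0, 0, -0.6, 0, 0.95]
    - [0, 0, -0.6, 0, 0.95]

```text
time_s: 31.25
ee_pos: [477.2, -88.2, 39.7]
ee_rot: [-180.0, -0.0, 88.7]
force: [-1.1, 0.7, 9.4]
gripper_width: 11.4
```

Call:
play_rows:
  increments:
    - [0, 0, -0.6, 0, 0.95]
    - [0, 0, -0.6, 0, 0.95]

```text
time_s: 31.5
ee_pos: [477.2, -88.2, 38.6]
ee_rot: [-180.0, -0.0, 88.8]
force: [-1.8, 0.4, 8.7]
gripper_width: 11.3
```

```bash
python3 - <<'E'
from h import *
s=env.state(); print(s["time_s"],s["ee_pos"],s["force"],s["torque"])
im=env.grab_frame("side")[:,:,::-1];cv2.imwrite("pics/side11.png",cv2.resize(im[210:300,240:340],None,fx=6.5,fy=6.5,interpolation=cv2.INTER_CUBIC))
E
```

```text
31.5 [477.23376242 -88.23525064  38.62640011] [-1.772845    0.44035134  8.72175644] [0.0248042  0.05380363 0.08517324]
```

View pics/side11.png

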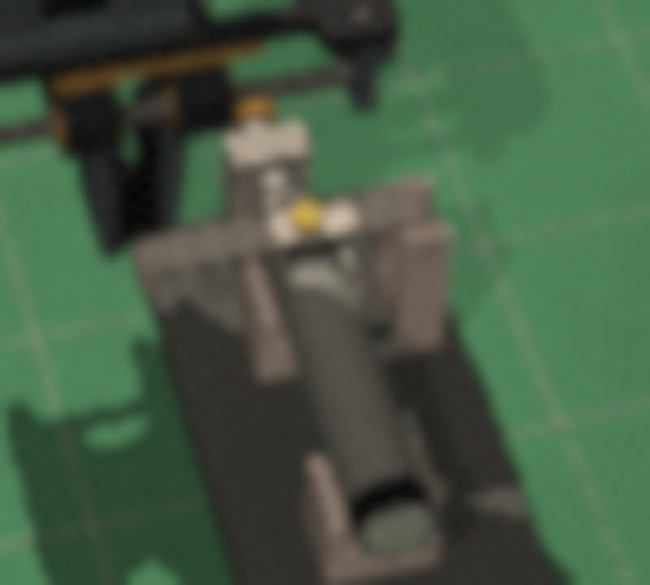

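Call:
play_rows:
  increments:
    - [0, 0, -0.4, 0, 0.95]
    - [0, 0, -0.4, 0, 0.95]

```text
time_s: 31.8
ee_pos: [477.3, -88.2, 37.9]
ee_rot: [-180.0, -0.0, 88.7]
force: [-0.8, 0.1, 9.5]
gripper_width: 11.4
```

Call:
play_rows:
  increments:
    - [0, 0, -0.3, 0, 0.95]

```text
time_s: 31.92
ee_pos: [477.2, -88.3, 37.6]
ee_rot: [-180.0, -0.0, 88.7]
force: [-1.2, 1.1, 9.8]
gripper_width: 11.7
```

Call:
play_rows:
  increments:
    - [0, 0, 0.7, 0, 0.95]
    - [0, 0, 0, 0, 0.95]

```text
time_s: 32.17
ee_pos: [477.2, -88.2, 37.6]
ee_rot: [-179.9, -0.0, 88.7]
force: [-0.1, 0.9, 7.2]
gripper_width: 11.3
```

Call:
play_rows:
  increments:
    - [0, 0, 0.7, 0, 0.95]
    - [0, 0, 0, 0, 0.95]

```text
time_s: 32.42
ee_pos: [477.2, -88.2, 37.8]
ee_rot: [-179.9, -0.0, 88.7]
force: [-0.5, 0.8, 3.8]
gripper_width: 11.3
```

Call:
play_rows:
  increments:
    - [0, 0, 0.2, 0, 0.8]
    - [0, 0, 0, 0, 0.7]
    - [0, 0, 0, 0, 0.65]
    - [0, 0, 0, 0, 0.65]

```text
time_s: 32.92
ee_pos: [477.8, -88.3, 37.9]
ee_rot: [-180.0, -0.0, 88.7]
force: [0.3, -1.0, -0.3]
gripper_width: 32.0
```

```bash
python3 - <<'E'
from h import *
s=env.state(); print(s["time_s"],s["ee_pos"],s["force"],s["torque"],s["gripper_width"])
im=env.grab_frame("wrist")[:,:,::-1];cv2.imwrite("pics/w16.png",im)
E
```

```text
32.925 [477.81166911 -88.31870625  37.93482249] [ 0.28260492 -1.01099463 -0.27363693] [-0.04880318  0.00223628 -0.00160239] 31.960995868827563
```

View pics/w16.png

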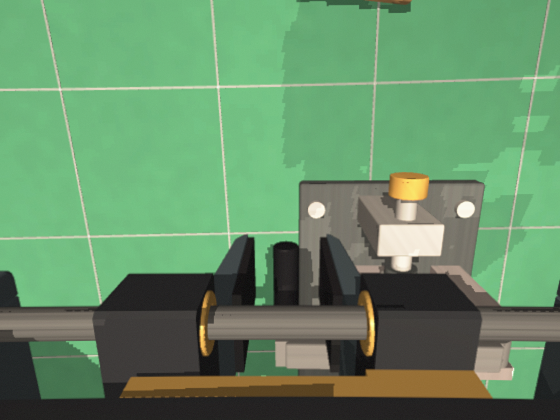

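The handle is free between the fingers. I rise and check.

Call:
play_rows:
  increments:
    - [0, 0, 8, 0, 0.65]
    - [0, 0, 20, 0, 0.65]
    - [0, 0, 35, 0, 0.65]
    - [0, 0, 40, 0, 0.65]
    - [0, -10, 25, 0, 0.65]
    - [0, 0, 0, 0, 0.65]
    - [0, 0, 0, 0, 0.65]

```text
time_s: 33.85
ee_pos: [477.2, -98.0, 165.3]
ee_rot: [-179.9, -0.0, 88.7]
force: [-0.6, 0.3, -1.3]
gripper_width: 31.7
```

```bash
python3 - <<'E'
from h import *
s=env.state(); print(s["time_s"],s["ee_pos"],s["force"],s["torque"],s["gripper_width"])
im=env.grab_frame("wrist")[:,:,::-1];cv2.imwrite("pics/w17.png",im)
cv2.imwrite("pics/w17c.png",cv2.resize(im[100:300,240:480],None,fx=3,fy=3,interpolation=cv2.INTER_CUBIC))
im=env.grab_frame("side")[:,:,::-1];cv2.imwrite("pics/side12.png",cv2.resize(im[200:300,240:340],None,fx=6,fy=6,interpolation=cv2.INTER_CUBIC))
E
```

```text
33.85 [477.17170266 -97.99554866 165.30191002] [-0.64129935  0.30989988 -1.29929934] [-0.09042079  0.0034344   0.02539398] 31.743550901301113
```

View pics/w17c.png

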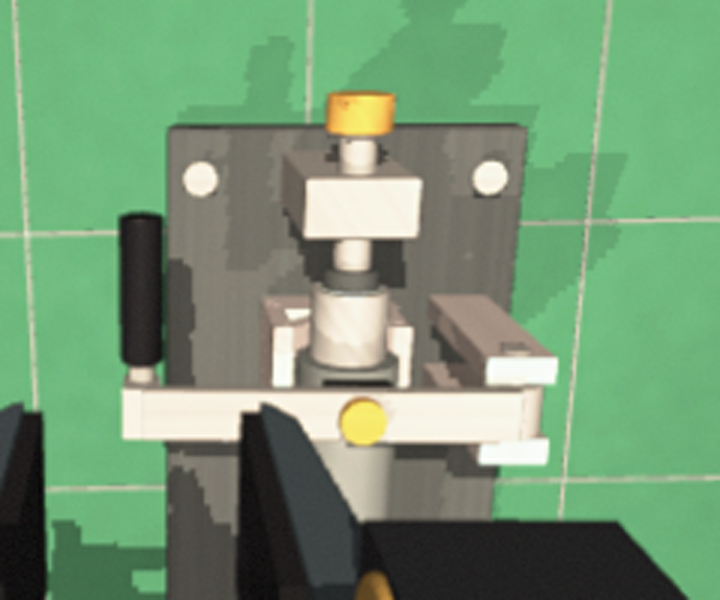

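View pics/side12.png

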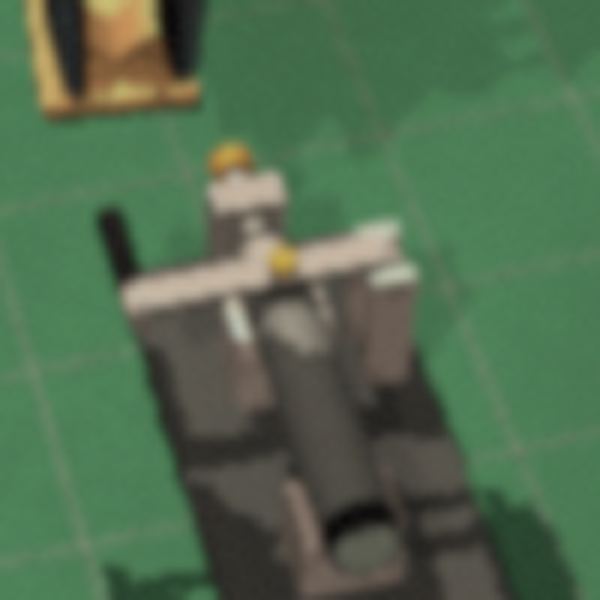

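```bash
python3 - <<'E'
from h import *
def st(a,b):
    d1,o1=ray("wrist",un([a],(240,100),3)[0]);d2,o2=ray("side",un([b],(240,200),6)[0])
    A=np.c_[d1,-d2];k=np.linalg.lstsq(A,o2-o1,rcond=None)[0];return ((o1+k[0]*d1+o2+k[1]*d2)/2).round(1),np.linalg.norm(o1+k[0]*d1-o2-k[1]*d2).round(1)
print("handle",st((141,291),(115,246)))
print("handle far end",st((140,216),(106,212)))
print("strap near-left corner",st((123,440),(130,312)))
print("yellow screw top",st((363,418),(284,257)))
print("strap knob stop end top", st((361,98),(230,146)))
# wrist width of the handle: 40 long & strap depth: length 8? handle ends
print(env.state()["ee_pos"])
for z in(66,70,74): print(z,at("wrist",un([(140,214)],(240,100),3)[0],z).round(1),at("wrist",un([(141,366)],(240,100),3)[0],z).round(1))
E
```

```text
handle (array([477.4, -91.1,  71. ]), np.float64(1.1))
handle far end (array([478.1, -71.5,  69.7]), np.float64(0.1))
strap near-left corner (array([ 472.5, -130.6,   77.6]), np.float64(0.5))
yellow screw top (array([ 535.9, -123.6,   82.9]), np.float64(1.8))
strap knob stop end top (array([536.6, -43.6,  62.8]), np.float64(2.5))
[476.98102147 -97.90550375 164.78125633]
66 [478.1 -71.7  66. ] [ 477.4 -113.7   66. ]
70 [478.1 -70.9  70. ] [ 477.5 -112.4   70. ]
74 [478.1 -70.2  74. ] [ 477.5 -111.    74. ]
```

```bash
python3 - <<'E'
from workcell import env
print(env.job_done(), env.state()["time_s"])
E
```

```text
the job is handed in; nothing more can be done
the job is handed in; nothing more can be done
```

The tube is in the V of the metal fixture with its nose against the end stop. The strap is closed over it, the gripper is clear, and I handed the job in at about 34 s. The jars and the jar lid were not touched.

- **First grasp missed:** the fingertips sit about 20 mm behind the reported TCP, not 14 mm ahead as described. The first grip closed over the top of the tube at 18 mm. I measured the offset in the wrist and side pictures, allowed for it, and the second grip held at 29.6 mm.
- **Laying in the V:** the fixture's plate is not centred on the V line, so I re-measured and shifted 5 mm. While lowering, the fingers brushed the rear saddle with about 5 N. I moved 11 mm towards the stop before setting the tube down with about 5 N.
- **Pushing home:** sliding drag was about 3 N. The tube then stopped dead and held at 9.3–9.8 N, leaving about 6 N on the tip, below the 26 N that slides the spindle.
- **Strap:** the push force at the handle rose from about 5.5 N to 9.8 N as the pad came down. The pad hold works out at about 10 N by force and about 5 to 8 N by the arc geometry, which are rough estimates that do not agree closely. After release the pictures show the strap level, with the handle at 70 ± 2 mm.
- **Nose contact:** the last wrist picture shows the nose against the tip. I could not see the tip's travel directly, so "solid" rests on the force reading.

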